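# Set up a busbar jig and load it with copper bars

## Robot

A 6-joint arm with a two-finger parallel gripper is mounted at the origin on the work surface. World frame = base frame: x ahead of the robot, y to its left, z up, the work surface at z = 0. Lengths are in m, angles in rad, forces in N, time in s.
With the tool pointing down it reaches from about 0.375 to 0.975 m from the base axis. Payload 3.8 kg.
Tool frame: the origin (TCP) lies on the centre line of the jaws, within the pads' length; the fingertips stand 14 mm ahead of it and the grasp point (between the pads) lies 5 mm behind it; x points along the fingers, y is the direction in which the jaws open and shut, and the axes are right-handed (so a half turn about x gives the same grasp; the last joint's range is limited). The gripper opens to 85 mm and grips with 20 to 120 N. Pads are 22 mm wide; open, the fingers measure 114 mm over their backs; the gripper's body (76 mm by 85 mm) begins 54 mm behind the grasp point. The pads swing forward as they close: fully open they stand 13 mm farther back than shut.
Start: joints at [-1.15, 0.264, 1.604, -0, 1.274, -0.037], TCP at [0.298, -0.605, 0.245] pointing down, gripper open.
Joint ranges: [-2.63, 2.63], [-0.94, 2.18], [0.31, 2.57], [-1.31, 4.45], [0, 2.66], [-2.55, 2.55]. Speed limits (rad/s): [2.57, 2.57, 3.14, 3.14, 3.14, 3.14].

## Interface

Orientations are given as a rotation vector (axis times angle).
In Python, from workcell import bot gives the robot as it stands.
- The arm moves only by the shell command python3 -m creep 'ROWS' [FORCE]. ROWS is JSON, a list of rows, each an object with "grip": the finger opening in cm, from 0 to 8.54; "dp": the shift along the tool's x, y, z in cm, a list of three; "rotation": the turn, a rotation vector about the tool's x, y, z in rad, a list of three. A call has 1 to 5 rows; each row is the pose to reach, as a shift and turn from the pose commanded when the call began, along the tool's axes at that moment; what a row does not reach only later rows make up. A row lasts 1/12 s, in which the tool goes at most 41.7 mm and 7.16 degrees, less where a joint would pass 70% of its speed; a pose out of reach is approached as far as the arm can. A call with a gripper value outside its range is refused whole. The fingers move at their own pace and stop on an object; FORCE is the grip in N (left out, the last holds). Time passes only in rows, so rows that repeat a pose let the fingers close. It gives the time, the measured TCP pose, the force and the opening at its end, in the units of the state.
- bot.read_state(): the state, without advancing time (a new reading comes with each control period).
- bot.read_camera(name): name is "scene" or "side" or "wrist"; returns (picture, depth): 384x512x3 uint8, red, green, blue; 384x512 float32, m along the optical axis (not along the pixel's ray), 0 where there is no reading.
- bot.get_calibration(name): a dict with "fx", "fy", "cx", "cy" (pixels), "dist" ([k1, k2, p1, p2, k3] as OpenCV has them; the pictures are not rectified), "rvec" (rotation vector, rad) and "tvec" (3), from world to camera coordinates, as OpenCV has them. Camera axes: x right, y down, z forward; pixel columns grow to the right and rows downward; lengths in m; the calibration is good to about 2 mm. A picture is of the moment at which its call begins: read the wrist's pose just before it. get_calibration takes no time and is no camera call; for the wrist camera it gives the pose at the moment of the call.
- bot.finish_job(): hands the job in, once; it reports no verdict.
The state is a dict: "time": time; "q": joint angles; "joint_vel": joint speeds; "joint_torque": joint torques, N m; "tool_pos": TCP position; "tcp_rot": TCP orientation; "wrist_force": force on the tool from outside, world axes, zero at the start; "torque": the same for the moment, N m; "width": opening from 0.0 (shut) to 1.0 (fully open).
Only numpy, scipy, OpenCV 4.12 (cv2) and the standard library are available. Lean on these libraries where they do the work, as an engineer would, in place of code of your own. Each camera call takes 0.05 s, during which the arm holds its last target.

## Task

Get the busbar jig ready and loaded: first lift the sliding rest by its orange tab until its pawl catches in the top notch, level with the fixed rest, and let it hang on the pawl. Then push the yellow T-handle's square bore fully down onto the square lock spindle and turn it clockwise to the end, leaving the handle there. Only then lay every copper bar from the plywood board flat and side by side across the two rests, square to them and with about equal overhang; leave everything else on the bench where it is.

Things in the scene. Friction and masses are not known exactly. Their poses are not given: they have to be found in the camera images.
- jig: Fixed aluminium jig. Origin: on the table below the middle of the two rests; z up, x from the fixed rest to the lifting rest (away from the robot), y along the rests. Base plate x -100..100, y -245..155 mm, 15 thick. A bar belongs with its length along jig x, its centre within 30 mm of jig x = 0 and 105 mm of jig y = 0. Below the bars it is open down to the plate but for the post housing
- fixed_rest (a point): middle of the top face of the fixed rest, an aluminium wall: 160 mm above the table, x -62..-38, y -105..105 mm in jig axes (jig x -50, y 0). A lip 6 mm thick stands 12 mm proud at each end, y -111..-105 and 105..111
- moving_rest (a point): middle of where bars lie on the top face of the lifting rest (jig x 50, y 0), a steel cross bar x 38..62, y -105..150 mm in jig axes, 18 thick, with a 12 mm lip at its -y end (-111..-105); 110 mm above the table at joint 0, 160 in the top notch. Moves with the rest. Below it a toothed post in a dark housing 82 mm high, x 28..96, y -33..33
- rest (a joint): height of the lifting rest above its lowest place (m), 0 to 0.058 (hard stop). Starts in the lowest (0) or middle (0.025) notch; the top notch is 0.050. Weighs 0.7 kg; let go between notches it falls to the notch below. A sprung red pawl lets it rise but not sink past a notch: raise it 3 to 8 mm beyond the notch, then let it down
- lift_tab (a point): centre of the top of the orange upright lifting tab on the lifting rest: 24 (jig x) by 16 (jig y) by 46 mm tall, standing on the cross bar at jig x 50, y 135, straight below this point; pinch it across jig y from above. Moves with the rest; axes as the jig's
- lock (a joint): angle of the lock spindle (rad): 0 to 0.95 (hard stop, locked), growing clockwise seen from above; starts at 0 to 0.15; stiff (0.12 N m), stays where it is left. Needs the handle to be turned
- spindle (a point): centre of the foot of the upright square lock spindle, on the top face (60 mm above the table) of a 50 mm square dark pedestal at the jig's right end (jig x 0, y -190). Spindle 20 by 20 mm, 25 tall, then a 15 mm square tip 6 tall. x and y axes square to the spindle's flats and turning with it. A red pointer at the pedestal's foot turns with it
- handle: loose T-handle, about 0.35 kg, standing hub down. Origin: centre of the hub's underside. Dark steel hub 56 by 56 mm, 40 tall, with a 23 mm square bore from below, 34 deep, square to the hub's sides; on top a yellow grip bar 90 (x) by 18 (y) by 26 mm, its top 66 mm above the origin. It fits the spindle in any of four ways; seated when its underside is on the pedestal. Play on the spindle is about 0.16 rad either way
- bar1: copper bar 200 (x) by 25 (y) by 10 (z) mm, about 0.44 kg; origin at its centre. Starts flat on the plywood board (12 mm thick), side by side at 64 mm pitch, kept apart by wooden strips 10 wide and 9 high that stand between the bars only along the outer 36 mm of the 210 mm board, so the middle is free for fingers. May be absent. Either face may be up, either end forward
- bar2: copper bar 200 (x) by 25 (y) by 10 (z) mm, about 0.44 kg; origin at its centre. Starts flat on the plywood board (12 mm thick), side by side at 64 mm pitch, kept apart by wooden strips 10 wide and 9 high that stand between the bars only along the outer 36 mm of the 210 mm board, so the middle is free for fingers. May be absent. Either face may be up, either end forward
- bar3: copper bar 200 (x) by 25 (y) by 10 (z) mm, about 0.44 kg; origin at its centre. Starts flat on the plywood board (12 mm thick), side by side at 64 mm pitch, kept apart by wooden strips 10 wide and 9 high that stand between the bars only along the outer 36 mm of the 210 mm board, so the middle is free for fingers. May be absent. Either face may be up, either end forward
- bar4: copper bar 200 (x) by 25 (y) by 10 (z) mm, about 0.44 kg; origin at its centre. Starts flat on the plywood board (12 mm thick), side by side at 64 mm pitch, kept apart by wooden strips 10 wide and 9 high that stand between the bars only along the outer 36 mm of the 210 mm board, so the middle is free for fingers. May be absent. Either face may be up, either end forward
- spanner: loose spanner, 180 mm, lying; bystander, leave
- stopblock: loose aluminium block 40 x 40 x 90 mm, upright; bystander, leave
- angle: loose copper angle 70 mm long, 66 tall; bystander, leave
- oiler: loose blue bottle, 52 mm across, 130 tall; bystander, leave
- mug: loose blue mug, 76 mm across, 90 tall; bystander, leave
- brush: loose brush, 160 mm, lying; bystander, leave
- offcut: short copper offcut plate 75 x 50 x 10 mm on the table, not a bar; bystander, leave
Mind the look-alikes: they are no part of the job. Leave any pink look-alike of the bar2 alone.

How it is judged:
On the way, in this order (a step that is already met when the one before it is completed fails the run):
1. the lifting rest hangs at rest in the top notch (value of joint rest between 0.046 and 0.054 m and velocity of joint rest between -0.003 and 0.003 m/s), for 0.4 s.
2. the T-handle is fully down on the spindle and the lock is turned to the end, the rest still in the top notch (value of joint rest between 0.046 and 0.054 m and horizontal distance between handle and spindle below 0.006 m and z of handle in the frame of spindle below 0.006 m and angle between handle's own z axis and vertical below 0.1 rad and value of joint lock above 0.75 rad), for 0.2 s.
3. every bar present lies across both rests (value of joint rest between 0.046 and 0.054 m and x of bar1 in the frame of jig between -0.03 and 0.03 m and y of bar1 in the frame of jig between -0.105 and 0.105 m and z of bar1 in the frame of jig between 0.157 and 0.172 m and angle between the z axis of each of bar1, bar2, bar3, bar4 and the z axis of jig, either way round below 0.08 rad and angle between the x axis of each of bar1, bar2, bar3, bar4 and the x axis of jig, either way round below 0.25 rad and x of bar2 in the frame of jig between -0.03 and 0.03 m and y of bar2 in the frame of jig between -0.105 and 0.105 m and z of bar2 in the frame of jig between 0.157 and 0.172 m and x of bar3 in the frame of jig between -0.03 and 0.03 m and y of bar3 in the frame of jig between -0.105 and 0.105 m and z of bar3 in the frame of jig between 0.157 and 0.172 m and x of bar4 in the frame of jig between -0.03 and 0.03 m and y of bar4 in the frame of jig between -0.105 and 0.105 m and z of bar4 in the frame of jig between 0.157 and 0.172 m), for 0.2 s.
At the end, for the whole second after the job is handed in: The rest is in its top notch (0.046 to 0.054), the handle is seated on the spindle (within 6 mm) with the lock past 0.75 rad, and every bar present lies flat and still on both rests: centre within 30 mm of jig x = 0 and 105 mm of jig y = 0, length within 0.25 rad of jig x, not stacked (all of step 3 and horizontal distance between handle and spindle below 0.006 m and z of handle in the frame of spindle below 0.006 m and angle between handle's own z axis and vertical below 0.1 rad and value of joint lock above 0.75 rad and linear speed of each of bar1, bar2, bar3, bar4, handle below 0.02 m/s); the robot touches nothing.
It fails at once if a bystander is moved more than 40 mm (distance of any of spanner, stopblock, angle, oiler, mug, brush, offcut from where it was at the start of the episode above 0.04 m).
Of bar1, bar2, bar3, bar4 only 2 to 4 are there at a start; the rules pass over those that are not, and their reading is None.
At some moment in a run one of bar1, bar2, bar3, bar4, handle may be knocked a few centimetres aside while the robot is not near it.
Once in a run the grip may slacken for a moment while it holds something.
It also fails if it takes over 210 s, if anything falls off the work surface, if the arm or the gripper's body presses on something with over 40 N, if the wrist force passes 120 N, or if a joint passes its speed limit or range.

## Working session

There is one attempt and no reset: what is moved stays moved. The work goes in short steps, Python scripts to look and compute and a shell command to move; the robot and the scene stay as the last step left them, time stands still between calls to the robot, and variables do not carry over. Pictures are saved under pics/ and viewed, and the job is handed in when it is done.

```bash
ls; mkdir -p pics; python3 - <<'E'
from workcell import bot
import cv2
print(bot.read_state())
for n in ["scene","side","wrist"]:
    p,d=bot.read_camera(n); c=bot.get_calibration(n); print(n,c)
    import numpy as np
    np.savez("pics/%s0.npz"%n,p=p,d=d,**{k:np.array(v) for k,v in c.items()})
    cv2.imwrite("pics/%s0.png"%n,p[:,:,::-1])
E
```

```text
pics
{'time': 0.0, 'q': array([-1.14989639e+00,  2.64795898e-01,  1.60538770e+00,  2.30062956e-06,
        1.27368440e+00, -3.68734072e-02]), 'joint_vel': array([ 1.34778713e-03,  1.55973155e-05, -9.71381500e-04,  4.98411546e-04,
       -5.95508054e-04, -6.44177889e-04]), 'joint_torque': array([ 4.40649201e-04, -5.15112662e+01, -3.67313576e+01,  2.03910378e-05,
        1.30659464e-02,  8.64488641e-06]), 'tool_pos': array([ 0.2980457 , -0.60485292,  0.24392578]), 'tcp_rot': array([ 1.96747558,  0.46071937, -1.9683486 ]), 'wrist_force': array([ 0.15558327, -0.33625831, -0.46326631]), 'torque': array([-0.02813872,  0.01091669,  0.01057329]), 'width': 0.9996752904282679}
scene {'fx': 347.03847991861306, 'fy': 347.03847991861306, 'cx': 254.7968335293015, 'cy': 193.5259055846928, 'dist': array([-0.00953891,  0.        ,  0.        ,  0.        ,  0.        ]), 'rvec': array([ 1.73027635,  1.46901511, -0.75604279]), 'tvec': array([-0.0512139 , -0.1755028 ,  1.62810058])}
side {'fx': 402.54338119580825, 'fy': 402.54338119580825, 'cx': 252.02237356263984, 'cy': 196.23117101913837, 'dist': array([-0.06742302,  0.        ,  0.        ,  0.        ,  0.        ]), 'rvec': array([ 0.46264128, -2.82226982,  1.04393795]), 'tvec': array([0.450461  , 0.21083887, 1.3512704 ])}
wrist {'fx': 273.12246327237153, 'fy': 273.12246327237153, 'cx': 254.41406276706266, 'cy': 191.2977902008946, 'dist': array([-0.04995466,  0.        ,  0.        ,  0.        ,  0.        ]), 'rvec': array([-2.42719333,  1.50964945,  0.2463473 ]), 'tvec': array([-0.67366   , -0.0422906 ,  0.37883787])}
```

View pics/scene0.png

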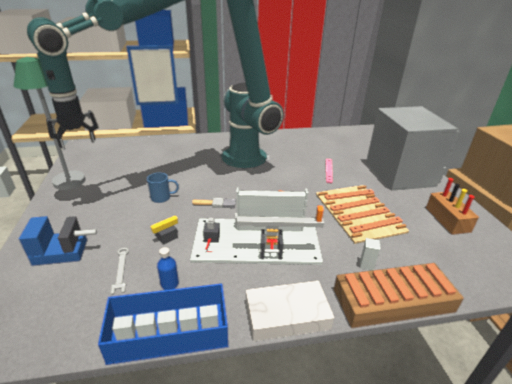

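View pics/side0.png

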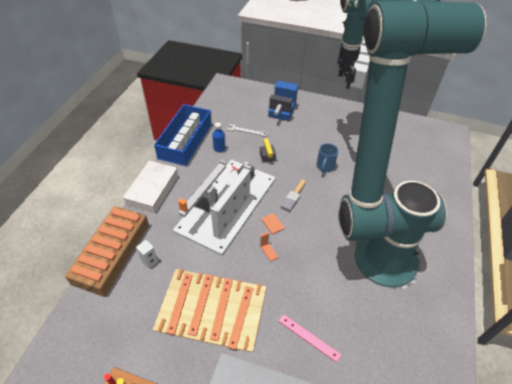

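View pics/wrist0.png

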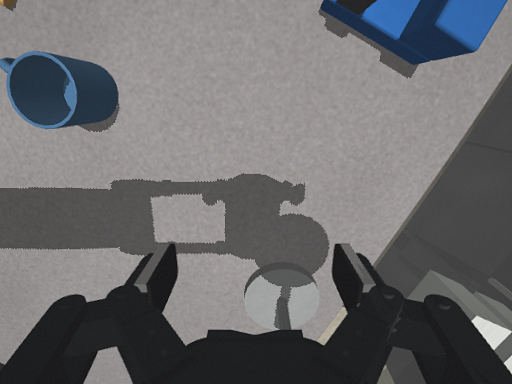

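The plywood board is at scene (362,212) and side (212,308). The pink strip at scene (329,170) and the brown rack at scene (397,295) are look-alikes. The jig is at scene (258,235), with the handle at (165,230).

```bash
cat > h.py <<'E'
import numpy as np, cv2
from workcell import bot
def load(f):
    z=np.load(f); return z['p'],z['d'],{k:z[k] for k in z.files if k not in('p','d')}
def snap(n,f=None):
    c=bot.get_calibration(n); p,d=bot.read_camera(n)
    if f:
        np.savez(f"pics/{f}.npz",p=p,d=d,**{k:np.array(v) for k,v in c.items()}); cv2.imwrite(f"pics/{f}.png",p[:,:,::-1])
    return p,d,c
def KD(c): return np.array([[float(c['fx']),0,float(c['cx'])],[0,float(c['fy']),float(c['cy'])],[0,0,1]]),np.array(c['dist'],float)
def rays(c,uv):
    K,D=KD(c); n=cv2.undistortPoints(np.array(uv,float).reshape(-1,1,2),K,D).reshape(-1,2)
    R,_=cv2.Rodrigues(np.array(c['rvec'],float)); return np.c_[n,np.ones(len(n))],R,np.array(c['tvec'],float)
def cloud(d,c):
    h,w=d.shape; uv=np.stack(np.meshgrid(np.arange(w),np.arange(h)),-1).reshape(-1,2)
    n,R,t=rays(c,uv); X=(n*d.reshape(-1,1)-t)@R; X[d.reshape(-1)==0]=np.nan
    return X.reshape(h,w,3)
def onplane(c,uv,z):
    n,R,t=rays(c,uv); D=n@R; o=-t@R; return o+D*((z-o[2])/D[:,2])[:,None]
def proj(c,X):
    K,D=KD(c); return cv2.projectPoints(np.array(X,float).reshape(-1,1,3),np.array(c['rvec'],float),np.array(c['tvec'],float),K,D)[0].reshape(-1,2)
def crop(p,x0,y0,x1,y1,s,f):
    cv2.imwrite(f"pics/{f}.png",cv2.resize(p[y0:y1,x0:x1,::-1],None,fx=s,fy=s,interpolation=cv2.INTER_CUBIC))
def tcpR(s): return cv2.Rodrigues(np.array(s['tcp_rot']))[0]
E
python3 - <<'E'
from h import *
p,d,c=load('pics/scene0.npz'); crop(p,140,150,420,290,2.8,'sc_c')
p2,d2,c2=load('pics/side0.npz'); crop(p2,140,120,340,360,2.5,'si_c')
for n in('scene','side'):
    p,d,c=load(f'pics/{n}0.npz'); X=cloud(d,c)
    if n=='scene': pts=[(165,230),(205,234),(270,190),(270,215),(362,212),(205,255),(310,255),(320,213),(215,225)]
    else: pts=[(268,150),(232,195),(212,308),(183,203),(230,165),(185,225)]
    for u,v in pts: print(n,(u,v),X[v,u].round(3),p[v,u])
E
```

```text
scene (165, 230) [ 0.54  -0.337  0.04 ] [103 103 105]
scene (205, 234) [ 0.589 -0.212  0.049] [65 66 68]
scene (270, 190) [0.3   0.061 0.   ] [183 183 178]
scene (270, 215) [0.563 0.001 0.081] [161 164 156]
scene (362, 212) [0.517 0.353 0.02 ] [242 167 114]
scene (205, 255) [ 0.646 -0.217  0.014] [240 241 237]
scene (310, 255) [0.695 0.102 0.014] [240 242 238]
scene (320, 213) [0.686 0.117 0.168] [197 105  40]
scene (215, 225) [ 0.562 -0.178  0.06 ] [106 106 106]
side (268, 150) [ 0.513 -0.314  0.064] [242 223  79]
side (232, 195) [0.539 0.021 0.148] [120 121 119]
side (212, 308) [0.484 0.358 0.016] [245 233 181]
side (183, 203) [0.664 0.128 0.181] [233 131  57]
side (230, 165) [ 0.645 -0.235  0.011] [230 228 225]
side (185, 225) [0.69  0.1   0.017] [236 238 236]
```

View pics/sc_c.png

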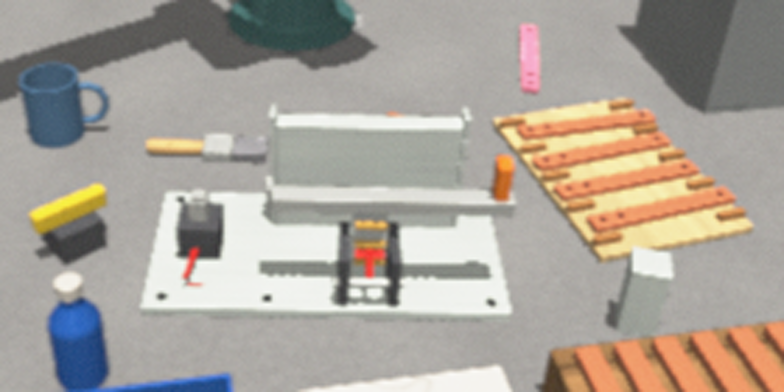

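View pics/si_c.png

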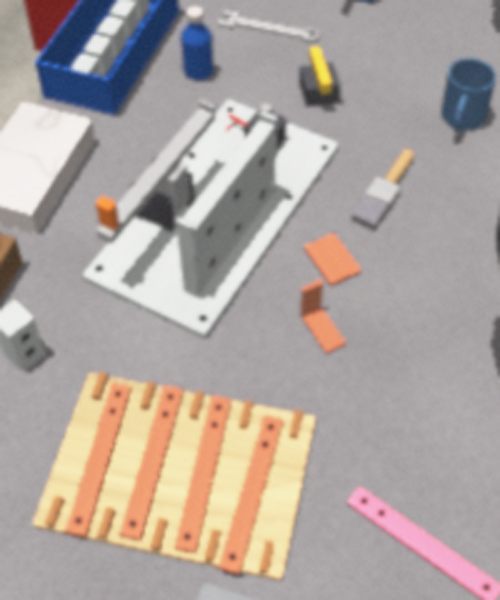

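Four copper bars lie on the board, at side-crop x of about 95, 150, 205 and 255. The handle stands upright by its yellow grip at scene (165,224). The orange tab is at scene (320,213). Next I'll measure all of these.

```bash
python3 - <<'E'
from h import *
S=[load(f'pics/{n}0.npz') for n in('scene','side')]
C=[cloud(d,c) for p,d,c in S]
H=[cv2.cvtColor(p,cv2.COLOR_RGB2HSV) for p,d,c in S]
def rep(name,m,X):
    q=X[m]; 
    if len(q)<8: print(name,'few',len(q));return
    r=cv2.minAreaRect(q[:,:2].astype(np.float32)*1000); print(name,len(q),'ctr',np.round(r[0],1),'size',np.round(r[1],1),'ang',round(r[2],2),'z',np.percentile(q[:,2],[5,50,95]).round(4))
for n,X,h in zip(('scene','side'),C,H):
    x,y,z=X[...,0],X[...,1],X[...,2]; hh,s,v=h[...,0],h[...,1],h[...,2]
    near=(x>.4)&(x<.8)&(y>-.3)&(y<.25)
    rep(n+' plate',near&(z>.009)&(z<.021)&(s<30)&(v>190),X)
    rep(n+' fixtop',near&(x<.62)&(z>.155)&(z<.165)&(s<40),X)
    rep(n+' movtop',near&(x>.6)&(z>.10)&(z<.17)&(s<40),X)
    rep(n+' tab',near&(x>.55)&(hh>5)&(hh<20)&(s>130)&(z>.1),X)
    yel=(hh>22)&(hh<33)&(s>120)&(x>.3)&(x<.7)&(y<-.2)&(y>-.5)
    rep(n+' grip',yel,X); rep(n+' griptop',yel&(z>.060),X)
    rep(n+' ped',near&(abs(y+.2)<.05)&(z>.05)&(z<.065)&(v<130),X)
    rep(n+' spin',near&(abs(y+.2)<.06)&(z>.07)&(z<.1),X)
    cop=(hh>3)&(hh<13)&(s>110)&(z>.005)&(z<.05)&(x>.25)&(x<.7)&(y>.2)&(y<.6)
    lab,k=None,0
    nl,L,st,_=cv2.connectedComponentsWithStats(cop.astype(np.uint8))
    for i in range(1,nl):
        if st[i,4]>60: rep(n+f' cop{st[i,:2]}',(L==i),X)
E
```

```text
scene plate 2979 ctr [594.  -49.5] size [399.4 204.1] ang 79.83 z [0.0117 0.0143 0.0166]
scene fixtop 359 ctr [553.8   3.9] size [221.9  27.8] ang 79.53 z [0.1561 0.1591 0.1612]
scene movtop 825 ctr [654.5   5.4] size [259.   29.5] ang 79.61 z [0.1175 0.1326 0.1359]
scene tab 93 ctr [674.5  50.3] size [151.2  24.5] ang 86.88 z [0.1024 0.1659 0.1807]
scene grip 223 ctr [ 527.1 -339.6] size [21.  86.1] ang 30.46 z [0.0438 0.0604 0.0665]
scene griptop 113 ctr [ 526.4 -339.7] size [19.8 85.9] ang 29.64 z [0.0608 0.0643 0.0668]
scene ped 125 ctr [ 572.5 -190.6] size [44.5 45.1] ang 81.85 z [0.0522 0.0586 0.0612]
scene spin 57 ctr [ 568.4 -191.9] size [20.4 21.3] ang 76.27 z [0.0729 0.0831 0.0912]
scene cop[325 190] 206 ctr [401.3 353.6] size [199.3  40.4] ang 87.19 z [0.0155 0.0209 0.0241]
scene cop[330 196] 236 ctr [463.3 351.6] size [ 38.  204.2] ang 13.83 z [0.0141 0.0212 0.0237]
scene cop[338 207] 251 ctr [527.3 354.4] size [ 26.5 199.9] ang 8.51 z [0.0157 0.0211 0.024 ]
scene cop[350 217] 289 ctr [591.4 370.7] size [ 26.8 196.1] ang 9.3 z [0.0157 0.0212 0.0236]
side plate 2048 ctr [5
[... 332 characters left out ...]
p 84 ctr [ 518.9 -333.9] size [15.3 90.8] ang 29.8 z [0.0488 0.0655 0.0701]
side griptop 61 ctr [ 519.4 -334.8] size [15.3 85.8] ang 29.8 z [0.0607 0.0665 0.0707]
side ped 30 ctr [ 562.8 -190.3] size [55.6 39.1] ang 7.29 z [0.0565 0.0604 0.0644]
side spin 23 ctr [ 562.5 -188.2] size [18.9 17.4] ang 64.08 z [0.0784 0.0893 0.0933]
side cop[166 274] 479 ctr [583.1 374.8] size [ 24.5 198.4] ang 7.83 z [0.0182 0.0225 0.0261]
side cop[188 275] 479 ctr [520.4 357.3] size [ 24.2 197.6] ang 7.29 z [0.0181 0.0226 0.0258]
side cop[210 279] 478 ctr [455.7 350.9] size [ 23.9 199.4] ang 7.86 z [0.0188 0.0227 0.0266]
side cop[228 287] 481 ctr [392. 357.] size [ 23.6 196.1] ang 3.61 z [0.019  0.0226 0.0263]
```

```bash
cat >> h.py <<'E'
def go(x,y,z,yaw,off=0.0):
    """target TCP xyz (m), tool y at world yaw (deg), tool x down; prints dp cm & rotation rad in tool axes"""
    from scipy.spatial.transform import Rotation as Ro
    s=bot.read_state(); R=tcpR(s); dw=np.array([x,y,z])-s['tool_pos']; dp=R.T@dw*100
    print('t',round(s['time'],2),'at',s['tool_pos'].round(4),'yyaw',round(np.degrees(np.arctan2(R[1,1],R[0,1])),2),'tilt',round(np.degrees(np.arccos(min(1,-R[2,0]))),2),'q1',round(s['q'][0],2),'q6',round(s['q'][5],2))
    for k in (0,180):
        a=np.radians(yaw+k); ty=np.array([np.cos(a),np.sin(a),0]); tx=np.array([0,0,-1.]); T=np.c_[tx,ty,np.cross(tx,ty)]
        r=Ro.from_matrix(R.T@T).as_rotvec(); print('  dp',dp.round(2),'rot',r.round(3),'turns',round(np.degrees(np.linalg.norm(r)),1))
J=np.array([0.599,-0.0047]); YAW=-10.3
def jig(x,y):
    a=np.radians(YAW); return J+np.array([[np.cos(a),-np.sin(a)],[np.sin(a),np.cos(a)]])@np.array([x,y])
E
python3 -c "
from h import *
print(jig(.05,.135),jig(0,-.19)); t=jig(.05,.135); go(t[0],t[1],.33,79.7)"
```

```text
[0.67233255 0.11918437] [ 0.56502758 -0.19163816]
t 0.15 at [ 0.2981 -0.605   0.2442] yyaw -63.77 tilt 0.1 q1 -1.15 q6 -0.04
  dp [ -8.49 -48.43 -65.58] rot [-2.504e+00 -2.000e-03  1.000e-03] turns 143.5
  dp [ -8.49 -48.43 -65.58] rot [0.638 0.001 0.002] turns 36.5
```

```bash
python3 -m creep '[{"grip":8,"dp":[-4,-1,-1],"rotation":[0.12,0,0]},{"grip":8,"dp":[-7,-3,-4],"rotation":[0.24,0,0]},{"grip":8,"dp":[-8.5,-5,-7],"rotation":[0.36,0,0]},{"grip":8,"dp":[-8.5,-7.2,-10],"rotation":[0.48,0,0]},{"grip":8,"dp":[-8.5,-9.4,-13],"rotation":[0.6,0,0]}]' 40
python3 -c "
from h import *
t=jig(.05,.135); go(t[0],t[1],.33,79.7)"
```

```text
time: 0.57
tool_pos: [0.3745, -0.463, 0.3326]
tcp_rot: [-2.148, 0.163, 2.142]
wrist_force: [1.7, -0.4, 0.3]
width: 0.938
t 0.57 at [ 0.3745 -0.463   0.3326] yyaw -98.53 tilt 0.22 q1 -0.93 q6 0.79
  dp [  0.17 -61.99 -20.82] rot [-3.111  0.004 -0.005] turns 178.2
  dp [  0.17 -61.99 -20.82] rot [ 0.031 -0.003 -0.002] turns 1.8
```

```bash
python3 -m creep '[{"grip":8.5,"dp":[0,-3.9,-1.3],"rotation":[0.03,0,0]},{"grip":8.5,"dp":[0,-7.8,-2.6],"rotation":[0.03,0,0]},{"grip":8.5,"dp":[0,-11.7,-3.9],"rotation":[0.03,0,0]},{"grip":8.5,"dp":[0,-15.6,-5.2],"rotation":[0.03,0,0]},{"grip":8.5,"dp":[0,-19.4,-6.5],"rotation":[0.03,0,0]}]'
python3 -m creep '[{"grip":8.5,"dp":[0,-3.9,-1.3],"rotation":[0,0,0]},{"grip":8.5,"dp":[0,-7.8,-2.6],"rotation":[0,0,0]},{"grip":8.5,"dp":[0,-11.7,-3.9],"rotation":[0,0,0]},{"grip":8.5,"dp":[0,-15.6,-5.2],"rotation":[0,0,0]},{"grip":8.5,"dp":[0,-19.4,-6.5],"rotation":[0,0,0]}]'
python3 -c "
from h import *
t=jig(.05,.135); go(t[0],t[1],.33,79.7)
p,d,c=snap('wrist','w1')"
```

```text
time: 0.98
tool_pos: [0.4655, -0.2788, 0.3301]
tcp_rot: [-2.131, 0.184, 2.131]
wrist_force: [-0.5, -0.2, 0.1]
width: 0.993
time: 1.4
tool_pos: [0.5629, -0.0988, 0.3301]
tcp_rot: [-2.131, 0.184, 2.132]
wrist_force: [0.0, -0.2, 0.6]
width: 0.994
t 1.4 at [ 0.5629 -0.0988  0.3301] yyaw -99.86 tilt 0.01 q1 -0.22 q6 1.53
  dp [ 1.000e-02 -2.335e+01 -7.050e+00] rot [-3.134 -0.     0.   ] turns 179.6
  dp [ 1.000e-02 -2.335e+01 -7.050e+00] rot [0.008 0.    0.   ] turns 0.4
```

View pics/w1.png

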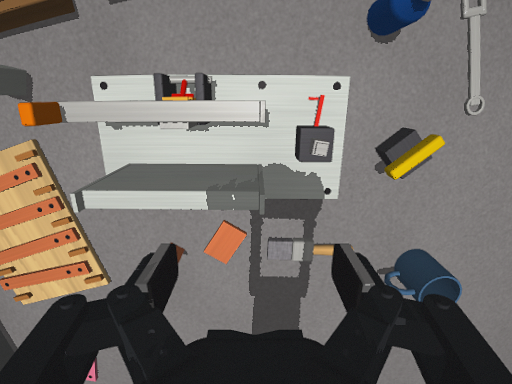

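The wrist view shows the whole jig: orange tab at (40,113), spindle at (319,148), yellow grip at (415,157). I'll cross-measure from this view.

```bash
python3 - <<'E'
from h import *
p,d,c=load('pics/w1.npz'); X=cloud(d,c); h=cv2.cvtColor(p,cv2.COLOR_RGB2HSV)
x,y,z=X[...,0],X[...,1],X[...,2]; hh,s,v=h[...,0],h[...,1],h[...,2]
def rep(name,m):
    q=X[m]; r=cv2.minAreaRect(q[:,:2].astype(np.float32)*1000); print(name,len(q),np.round(r[0],1),np.round(r[1],1),round(r[2],2),np.percentile(q[:,2],[5,50,95]).round(4))
near=(x>.4)&(x<.8)&(y>-.3)&(y<.25)
rep('plate',near&(z>.009)&(z<.021)&(s<30)&(v>150))
rep('fixtop',near&(x<.62)&(z>.155)&(z<.165)&(s<40))
rep('movtop',near&(x>.6)&(z>.13)&(z<.14)&(s<40))
t=near&(hh>5)&(hh<20)&(s>130)&(y>.09)&(z>.12); rep('tab',t); rep('tabtop',t&(z>.176))
g=(hh>22)&(hh<33)&(s>120)&(y<-.2); rep('grip',g); rep('griptop',g&(z>.06))
rep('ped',near&(abs(y+.2)<.06)&(z>.054)&(z<.066)&(v<130))
rep('spin',near&(abs(y+.2)<.06)&(z>.07)&(z<.1))
rep('hub',(z>.03)&(z<.046)&(y<-.26)&(y>-.4)&(x>.45)&(x<.62)&(s<60))
crop(p,270,70,460,220,4,'w1c')
E
```

```text
plate 15168 [591.9 -48.9] [400.1 198.4] 79.63 [0.0128 0.0142 0.0156]
fixtop 3554 [549.4   4.2] [221.7  25.2] 79.89 [0.1575 0.1592 0.1605]
movtop 4250 [650.5  -0.7] [236.7  24.1] 79.93 [0.1326 0.1339 0.1351]
tab 898 [671.9 118.3] [16.8 23.4] 77.63 [0.1405 0.1699 0.1803]
tabtop 348 [671.9 118.5] [16.4 23.2] 81.06 [0.1766 0.1794 0.1807]
grip 1035 [ 523.  -351.1] [ 46.7 114.5] 12.16 [0.0462 0.0641 0.0663]
griptop 718 [ 522.3 -337.5] [18.5 88.5] 29.88 [0.0612 0.0649 0.0665]
ped 866 [ 565.5 -191.4] [49.4 48.7] 80.23 [0.0577 0.0593 0.0607]
spin 263 [ 565.1 -191.9] [20.4 20.2] 71.65 [0.0742 0.0874 0.0912]
hub 673 [ 517.9 -331.4] [58.  73.3] 29.14 [0.0323 0.0393 0.0406]
```

View pics/w1c.png

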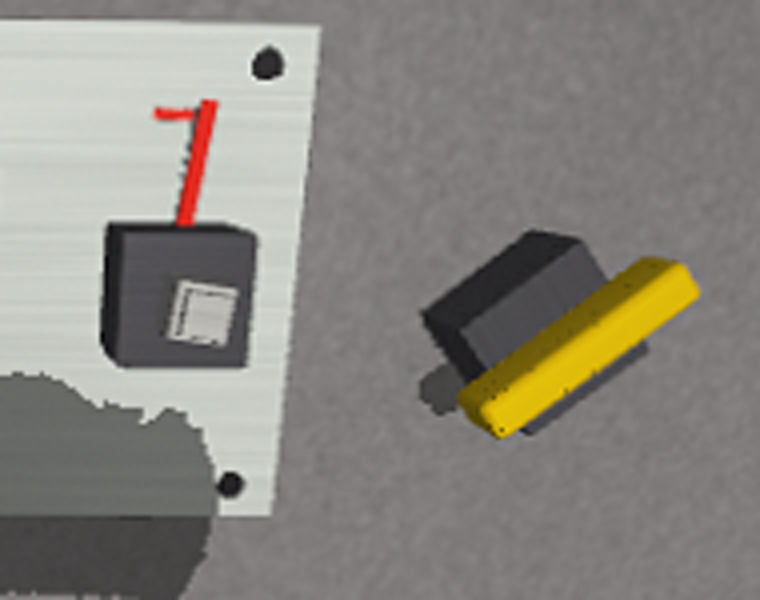

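```bash
python3 -m creep '[{"grip":6,"dp":[0,-3.9,-1.3],"rotation":[0.008,0,0]},{"grip":6,"dp":[0,-7.8,-2.6],"rotation":[0.008,0,0]},{"grip":6,"dp":[0,-11.7,-3.9],"rotation":[0.008,0,0]},{"grip":6,"dp":[2,-15.4,-4.9],"rotation":[0.008,0,0]},{"grip":6,"dp":[5,-18,-5.6],"rotation":[0.008,0,0]}]'
python3 -c "
from h import *
go(.6720,.1185,.163,79.7)"
```

```text
time: 1.87
tool_pos: [0.6519, 0.0697, 0.2842]
tcp_rot: [-2.136, 0.188, 2.118]
wrist_force: [0.9, 0.0, 0.1]
width: 0.7
t 1.87 at [0.6519 0.0697 0.2842] yyaw -100.25 tilt 0.51 q1 0.07 q6 1.82
  dp [12.14 -5.13 -1.01] rot [-3.141 -0.005 -0.013] turns 179.9
  dp [12.14 -5.13 -1.01] rot [ 0.001 -0.008  0.003] turns 0.5
```

```bash
python3 -m creep '[{"grip":5,"dp":[2,-3,-0.6],"rotation":[0,0,0]},{"grip":5,"dp":[5,-5.1,-1.1],"rotation":[0,0,0]},{"grip":5,"dp":[7,-5.2,-1.2],"rotation":[0,0,0]},{"grip":5,"dp":[8,-5.2,-1.2],"rotation":[0,0,0]},{"grip":5,"dp":[8,-5.2,-1.2],"rotation":[0,0,0]}]'
python3 -c "
from h import *
go(.6720,.1185,.163,79.7);p,d,c=snap('wrist','w2')"
```

```text
time: 2.28
tool_pos: [0.6672, 0.1154, 0.196]
tcp_rot: [-2.121, 0.194, 2.136]
wrist_force: [-0.2, -0.0, -1.3]
width: 0.586
t 2.28 at [0.6672 0.1154 0.196 ] yyaw -100.29 tilt 0.43 q1 0.13 q6 1.89
  dp [ 3.3  -0.4  -0.44] rot [-3.141  0.004  0.011] turns 180.0
  dp [ 3.3  -0.4  -0.44] rot [ 0.     0.007 -0.003] turns 0.4
```

View pics/w2.png

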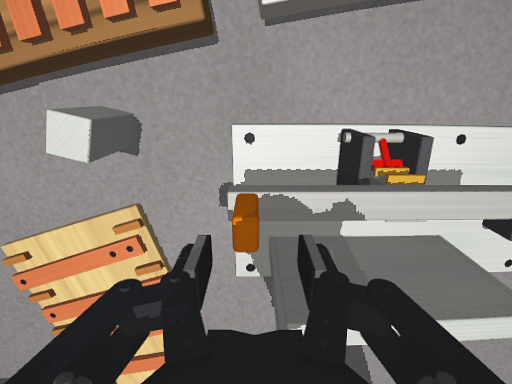

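The orange tab at (246,222) sits between the fingers, at about (200..310). I'm lowering and closing.

```bash
python3 -m creep '[{"grip":5,"dp":[0.5,-0.4,-0.45],"rotation":[0,0.006,-0.003]},{"grip":5,"dp":[1.5,-0.4,-0.45],"rotation":[0,0.006,-0.003]},{"grip":5,"dp":[2.6,-0.4,-0.45],"rotation":[0,0.006,-0.003]},{"grip":5,"dp":[3.3,-0.4,-0.45],"rotation":[0,0.006,-0.003]},{"grip":5,"dp":[3.3,-0.4,-0.45],"rotation":[0,0.006,-0.003]}]'
python3 -c "
from h import *
go(.6720,.1185,.163,79.7)
p,d,c=load('pics/w2.npz'); X=cloud(d,c); h=cv2.cvtColor(p,cv2.COLOR_RGB2HSV)
m=(h[...,0]>5)&(h[...,0]<20)&(h[...,1]>130)&(X[...,2]>.176)&(X[...,1]<.17); q=X[m]; print(len(q),cv2.minAreaRect(q[:,:2].astype(np.float32)*1000),q[:,2].mean())"
```

```text
time: 2.75
tool_pos: [0.6732, 0.1183, 0.1649]
tcp_rot: [-2.129, 0.191, 2.123]
wrist_force: [-1.1, -0.8, -0.3]
width: 0.59
t 2.75 at [0.6732 0.1183 0.1649] yyaw -100.35 tilt 0.17 q1 0.14 q6 1.89
  dp [0.19 0.   0.12] rot [3.141e+00 3.000e-03 4.000e-03] turns 179.9
  dp [0.19 0.   0.12] rot [-0.001 -0.002  0.002] turns 0.2
980 ((674.2589721679688, 140.02931213378906), (59.20185089111328, 26.938173294067383), 88.58949279785156) 0.18230921586199486
```

```bash
python3 -m creep '[{"grip":1,"dp":[0.1,0,0.1],"rotation":[0,0,0]},{"grip":1,"dp":[0.1,0,0.1],"rotation":[0,0,0]},{"grip":1,"dp":[0.1,0,0.1],"rotation":[0,0,0]},{"grip":1,"dp":[0.1,0,0.1],"rotation":[0,0,0]},{"grip":1,"dp":[0.1,0,0.1],"rotation":[0,0,0]}]' 70
python3 -m creep '[{"grip":1,"dp":[0,0,0],"rotation":[0,0,0]},{"grip":1,"dp":[0,0,0],"rotation":[0,0,0]},{"grip":1,"dp":[-0.4,0,0],"rotation":[0,0,0]},{"grip":1,"dp":[-0.8,0,0],"rotation":[0,0,0]},{"grip":1,"dp":[-0.8,0,0],"rotation":[0,0,0]}]'
```

```text
time: 3.17
tool_pos: [0.6741, 0.1197, 0.167]
tcp_rot: [-2.133, 0.188, 2.118]
wrist_force: [-0.1, 2.3, 1.3]
width: 0.169
time: 3.58
tool_pos: [0.674, 0.1197, 0.1736]
tcp_rot: [-2.133, 0.188, 2.119]
wrist_force: [3.0, 4.3, -5.7]
width: 0.176
```

```bash
python3 -m creep '[{"grip":1,"dp":[-0.7,0,0],"rotation":[0,0,0]},{"grip":1,"dp":[-1.4,0,0],"rotation":[0,0,0]},{"grip":1,"dp":[-2,0,0],"rotation":[0,0,0]},{"grip":1,"dp":[-2.3,0,0],"rotation":[0,0,0]},{"grip":1,"dp":[-2.3,0,0],"rotation":[0,0,0]}]'
python3 - <<'E'
from h import *
p,d,c=snap('side','s2'); X=cloud(d,c); h=cv2.cvtColor(p,cv2.COLOR_RGB2HSV); crop(p,160,130,300,260,5,'s2c')
x,y,z=X[...,0],X[...,1],X[...,2]
m=(x>.62)&(x<.68)&(y>-.08)&(y<.09)&(z>.12)&(z<.18)&(h[...,1]<40)&(h[...,2]>120)
print(m.sum(),np.percentile(z[m],[5,25,50,75,95])); print(bot.read_state()['tool_pos'],bot.read_state()['wrist_force'])
E
```

```text
time: 4.0
tool_pos: [0.674, 0.1197, 0.1965]
tcp_rot: [-2.133, 0.188, 2.118]
wrist_force: [3.2, 4.0, -6.2]
width: 0.175
295 [0.14465123 0.16009784 0.16337902 0.16493018 0.16747017]
[0.67401875 0.11964538 0.1963018 ] [ 4.33706546  4.83207896 -6.02348341]
```

View pics/s2c.png

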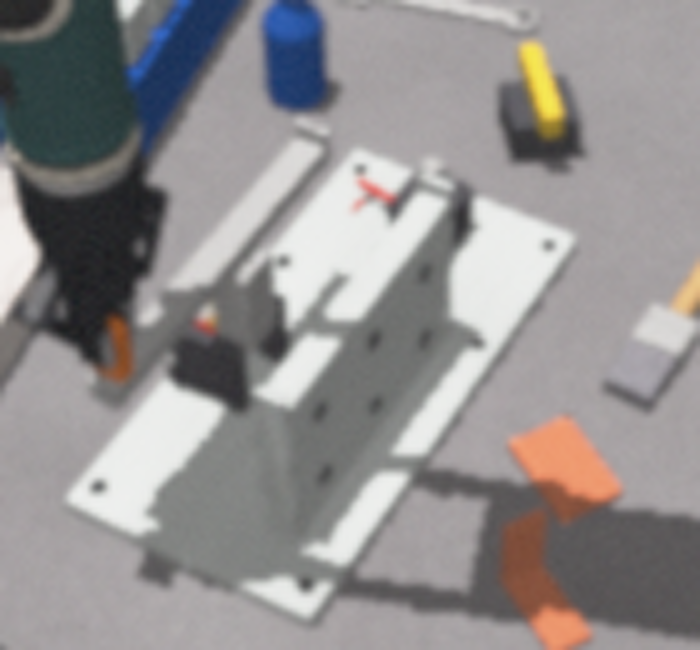

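The lifted rest's top is near z=0.164, above the notch, and the tab is still in the jaws. I'm lowering it onto the pawl.

```bash
python3 -m creep '[{"grip":1,"dp":[0.2,0,0],"rotation":[0,0,0]},{"grip":1,"dp":[0.4,0,0],"rotation":[0,0,0]},{"grip":1,"dp":[0.55,0,0],"rotation":[0,0,0]},{"grip":1,"dp":[0.55,0,0],"rotation":[0,0,0]},{"grip":1,"dp":[0.55,0,0],"rotation":[0,0,0]}]'
```

```text
time: 4.47
tool_pos: [0.674, 0.1197, 0.192]
tcp_rot: [-2.133, 0.188, 2.118]
wrist_force: [2.7, 4.7, -1.0]
width: 0.176
```

Force on the wrist has dropped from -6 to -1 N, so the pawl is carrying the rest. Opening.

```bash
python3 -m creep '[{"grip":5,"dp":[0,0,0],"rotation":[0,0,0]},{"grip":5,"dp":[0,0,0],"rotation":[0,0,0]},{"grip":5,"dp":[0,0,0],"rotation":[0,0,0]},{"grip":5,"dp":[-1,0,0],"rotation":[0,0,0]},{"grip":5,"dp":[-3,0,0],"rotation":[0,0,0]}]' 40
python3 -m creep '[{"grip":8.5,"dp":[-4,0,0],"rotation":[0,0,0]},{"grip":8.5,"dp":[-8,1,0],"rotation":[0,0,0]},{"grip":8.5,"dp":[-10,4,0],"rotation":[0,0,0]},{"grip":8.5,"dp":[-10,7,0],"rotation":[0,0,0]},{"grip":8.5,"dp":[-10,10,0],"rotation":[0,0,0]}]'
python3 - <<'E'
from h import *
p,d,c=snap('wrist','w3'); X=cloud(d,c); h=cv2.cvtColor(p,cv2.COLOR_RGB2HSV)
x,y,z=X[...,0],X[...,1],X[...,2]
m=(x>.62)&(x<.69)&(y>-.08)&(y<.09)&(z>.12)&(z<.18)&(h[...,1]<40)&(h[...,2]>120)
print(m.sum(),np.percentile(z[m],[5,25,50,75,95]))
m=(x>.52)&(x<.58)&(y>-.08)&(y<.09)&(z>.14)&(z<.18)&(h[...,1]<40)
print(m.sum(),np.percentile(z[m],[5,25,50,75,95]))
E
```

```text
time: 4.88
tool_pos: [0.6713, 0.1182, 0.2191]
tcp_rot: [-2.126, 0.192, 2.127]
wrist_force: [0.5, 0.4, -0.3]
width: 0.587
time: 5.3
tool_pos: [0.656, 0.0194, 0.3263]
tcp_rot: [-2.14, 0.188, 2.113]
wrist_force: [-0.5, 0.5, -1.1]
width: 0.997
2822 [0.15790819 0.15858562 0.15906915 0.1595637  0.16019315]
2840 [0.14320176 0.1546592  0.1588499  0.15948056 0.16020842]
```

View pics/w3.png

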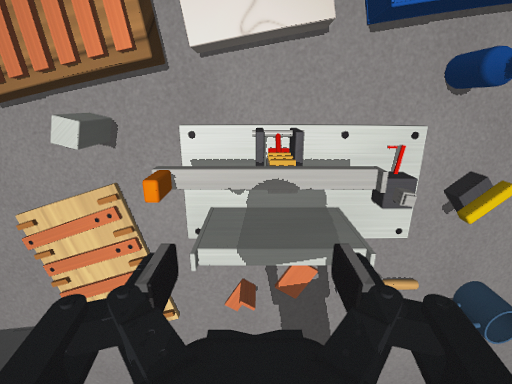

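The rest's top reads z=0.159, level with the fixed rest, so step 1 is done. On to the handle: grip centre (0.523,-0.337), and the jaws must close at yaw 29.9°.

```bash
python3 -m creep '[{"grip":8.5,"dp":[0,3.5,0.7],"rotation":[-0.12,0,0]},{"grip":8.5,"dp":[0,7,1.4],"rotation":[-0.24,0,0]},{"grip":8.5,"dp":[0,10.5,2.1],"rotation":[-0.36,0,0]},{"grip":8.5,"dp":[0,14,2.7],"rotation":[-0.48,0,0]},{"grip":8.5,"dp":[0,17.5,3.3],"rotation":[-0.6,0,0]}]'
python3 -c "
from h import *
go(.523,-.337,.25,29.9)"
```

```text
time: 5.77
tool_pos: [0.5901, -0.1474, 0.3218]
tcp_rot: [1.993, 0.429, -1.979]
wrist_force: [0.8, -1.0, -0.1]
width: 0.991
t 5.77 at [ 0.5901 -0.1474  0.3218] yyaw -65.61 tilt 0.41 q1 -0.29 q6 0.86
  dp [ 7.1  14.49 13.99] rot [-1.667 -0.004 -0.007] turns 95.5
  dp [ 7.1  14.49 13.99] rot [ 1.475 -0.007  0.004] turns 84.5
```

```bash
python3 -m creep '[{"grip":8.5,"dp":[0,2.3,2.3],"rotation":[-0.12,0,0]},{"grip":8.5,"dp":[0,4.6,4.5],"rotation":[-0.24,0,0]},{"grip":8.5,"dp":[0,7,6.7],"rotation":[-0.36,0,0]},{"grip":8.5,"dp":[0,9.2,8.9],"rotation":[-0.48,0,0]},{"grip":8.5,"dp":[0,10,9],"rotation":[-0.6,0,0]}]'
python3 -m creep '[{"grip":8.5,"dp":[0,0,0],"rotation":[-0.12,0,0]},{"grip":8.5,"dp":[0,0,0],"rotation":[-0.24,0,0]},{"grip":8.5,"dp":[0,0,0],"rotation":[-0.36,0,0]},{"grip":8.5,"dp":[0,0,0],"rotation":[-0.48,0,0]},{"grip":8.5,"dp":[0,0,0],"rotation":[-0.6,0,0]}]'
python3 - <<'E'
from h import *
go(.523,-.337,.25,29.9)
p,d,c=snap('wrist','w4'); X=cloud(d,c); h=cv2.cvtColor(p,cv2.COLOR_RGB2HSV)
x,y,z=X[...,0],X[...,1],X[...,2]; hh,s,v=h[...,0],h[...,1],h[...,2]
g=(hh>22)&(hh<33)&(s>120)&(y<-.2)&(z>.061)&(x<.62)
q=X[g]; print(len(q),cv2.minAreaRect(q[:,:2].astype(np.float32)*1000),np.median(q[:,2]))
E
```

```text
time: 6.18
tool_pos: [0.5471, -0.2781, 0.3212]
tcp_rot: [1.604, 0.894, -1.596]
wrist_force: [0.4, 0.9, -0.3]
width: 0.996
time: 6.6
tool_pos: [0.5493, -0.2742, 0.3211]
tcp_rot: [1.173, 1.23, -1.164]
wrist_force: [0.1, -0.9, -0.7]
width: 0.997
t 6.6 at [ 0.5493 -0.2742  0.3211] yyaw 3.1 tilt 0.38 q1 -0.51 q6 -0.56
  dp [ 7.08 -3.02  6.14] rot [-0.468  0.001 -0.007] turns 26.8
  dp [ 7.08 -3.02  6.14] rot [ 2.674e+00 -9.000e-03 -1.000e-03] turns 153.2
651 ((522.15966796875, -338.2683410644531), (17.956329345703125, 89.05662536621094), 29.993154525756836) 0.06512831005909421
```

View pics/w4.png

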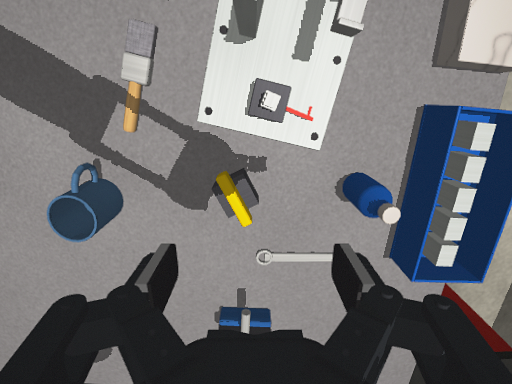

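The handle is at (235,198), still upright with its grip at (0.522,-0.338). The path is clear.

```bash
python3 -m creep '[{"grip":7,"dp":[1.5,-1,2],"rotation":[-0.12,0,0]},{"grip":7,"dp":[3,-2,4],"rotation":[-0.24,0,0]},{"grip":7,"dp":[5,-3,6],"rotation":[-0.36,0,0]},{"grip":7,"dp":[7,-3.05,6.2],"rotation":[-0.468,0,0]},{"grip":7,"dp":[9,-3.05,6.2],"rotation":[-0.468,0,0]}]'
python3 -c "
from h import *
go(.5225,-.338,.110,30)"
```

```text
time: 7.07
tool_pos: [0.522, -0.3388, 0.23]
tcp_rot: [0.824, 1.405, -0.817]
wrist_force: [0.5, -0.3, 0.7]
width: 0.822
t 7.07 at [ 0.522  -0.3388  0.23  ] yyaw 29.59 tilt 0.4 q1 -0.62 q6 -1.14
  dp [12.    0.   -0.08] rot [-0.007  0.003 -0.006] turns 0.6
  dp [12.    0.   -0.08] rot [ 3.134 -0.01  -0.004] turns 179.6
```

```bash
python3 -m creep '[{"grip":5,"dp":[3,0,0],"rotation":[-0.007,0.003,-0.006]},{"grip":5,"dp":[6,0,0],"rotation":[-0.007,0.003,-0.006]},{"grip":5,"dp":[9,0,-0.1],"rotation":[-0.007,0.003,-0.006]},{"grip":5,"dp":[12,0,-0.1],"rotation":[-0.007,0.003,-0.006]},{"grip":5,"dp":[12,0,-0.1],"rotation":[-0.007,0.003,-0.006]}]'
python3 - <<'E'
from h import *
go(.5225,-.338,.059,30)
p,d,c=snap('wrist','w5'); X=cloud(d,c); h=cv2.cvtColor(p,cv2.COLOR_RGB2HSV)
x,y,z=X[...,0],X[...,1],X[...,2]; hh,s,v=h[...,0],h[...,1],h[...,2]
g=(hh>22)&(hh<33)&(s>120)&(y<-.2)&(z>.061)&(x<.62)
q=X[g]; print(len(q),cv2.minAreaRect(q[:,:2].astype(np.float32)*1000),np.median(q[:,2]))
E
```

```text
time: 7.48
tool_pos: [0.5187, -0.3331, 0.1033]
tcp_rot: [0.82, 1.425, -0.817]
wrist_force: [-1.1, 1.0, -0.9]
width: 0.58
t 7.48 at [ 0.5187 -0.3331  0.1033] yyaw 29.88 tilt 0.77 q1 -0.61 q6 -1.13
  dp [4.42 0.11 0.67] rot [-0.002 -0.012  0.005] turns 0.8
  dp [4.42 0.11 0.67] rot [3.139 0.008 0.02 ] turns 179.9
3010 ((521.5813598632812, -338.0106506347656), (17.917922973632812, 88.94109344482422), 29.678977966308594) 0.0650796979856433
```

View pics/w5.png

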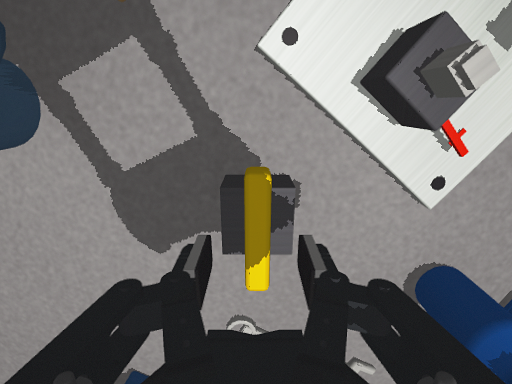

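The grip bar at (258,225) is centred between the fingers. Descending.

```bash
python3 -m creep '[{"grip":5,"dp":[0.5,0.1,0.6],"rotation":[-0.002,-0.012,0.005]},{"grip":5,"dp":[2,0.1,0.6],"rotation":[-0.002,-0.01,0.005]},{"grip":5,"dp":[3.5,0.1,0.6],"rotation":[-0.002,-0.006,0]},{"grip":5,"dp":[4.4,0.1,0.6],"rotation":[-0.002,-0.006,0]},{"grip":5,"dp":[4.4,0.1,0.6],"rotation":[-0.002,-0.006,0]}]'
python3 -c "
from h import *
go(.5218,-.338,.059,29.8)"
```

```text
time: 7.95
tool_pos: [0.5253, -0.3395, 0.0633]
tcp_rot: [0.813, 1.413, -0.815]
wrist_force: [-0.9, 0.5, -0.5]
width: 0.582
t 7.95 at [ 0.5253 -0.3395  0.0633] yyaw 30.13 tilt 0.08 q1 -0.61 q6 -1.14
  dp [ 0.43 -0.23 -0.31] rot [0.006 0.    0.001] turns 0.3
  dp [ 0.43 -0.23 -0.31] rot [-3.136e+00 -2.000e-03  1.000e-03] turns 179.7
```

```bash
python3 -m creep '[{"grip":5,"dp":[0.3,-0.2,-0.3],"rotation":[0,0,0]},{"grip":5,"dp":[0.3,-0.2,-0.3],"rotation":[0,0,0]},{"grip":5,"dp":[0.3,-0.2,-0.3],"rotation":[0,0,0]}]'
python3 -c "
from h import *
go(.5218,-.338,.059,29.8)"
```

```text
time: 8.2
tool_pos: [0.5236, -0.339, 0.0632]
tcp_rot: [0.812, 1.409, -0.815]
wrist_force: [-0.7, 0.3, 0.2]
width: 0.584
t 8.2 at [ 0.5236 -0.339   0.0632] yyaw 30.13 tilt 0.27 q1 -0.61 q6 -1.14
  dp [ 0.42 -0.11 -0.18] rot [ 0.006  0.005 -0.001] turns 0.4
  dp [ 0.42 -0.11 -0.18] rot [-3.136e+00  1.000e-03  7.000e-03] turns 179.7
```

```bash
python3 -m creep '[{"grip":5,"dp":[0.4,-0.1,-0.15],"rotation":[0,0,0]},{"grip":5,"dp":[0.4,-0.1,-0.15],"rotation":[0,0,0]},{"grip":1,"dp":[0.4,-0.1,-0.15],"rotation":[0,0,0]},{"grip":1,"dp":[0.4,-0.1,-0.15],"rotation":[0,0,0]},{"grip":1,"dp":[0.4,-0.1,-0.15],"rotation":[0,0,0]}]' 90
python3 -m creep '[{"grip":1,"dp":[0,0,0],"rotation":[0,0,0]},{"grip":1,"dp":[0,0,0],"rotation":[0,0,0]},{"grip":1,"dp":[0,0,0],"rotation":[0,0,0]}]' 90
python3 -c "
from h import *
go(.565,-.1915,.17,71.7)"
```

```text
time: 8.62
tool_pos: [0.5225, -0.3383, 0.0594]
tcp_rot: [0.812, 1.408, -0.814]
wrist_force: [0.3, 1.6, 0.8]
width: 0.192
time: 8.87
tool_pos: [0.5225, -0.3383, 0.0594]
tcp_rot: [0.812, 1.408, -0.814]
wrist_force: [1.0, 1.1, 2.3]
width: 0.188
t 8.87 at [ 0.5225 -0.3383  0.0594] yyaw 30.14 tilt 0.3 q1 -0.61 q6 -1.14
  dp [-11.1   11.06 -10.51] rot [-0.725  0.005  0.001] turns 41.6
  dp [-11.1   11.06 -10.51] rot [ 2.416e+00  1.000e-03 -7.000e-03] turns 138.4
```

```bash
python3 -m creep '[{"grip":1,"dp":[-1,0,0],"rotation":[0,0,0]},{"grip":1,"dp":[-3,0,0],"rotation":[0,0,0]},{"grip":1,"dp":[-6,0,0],"rotation":[0,0,0]},{"grip":1,"dp":[-9,0,0],"rotation":[0,0,0]},{"grip":1,"dp":[-12,0,0],"rotation":[0,0,0]}]'
python3 -m creep '[{"grip":1,"dp":[-1,2,-2],"rotation":[-0.12,0,0]},{"grip":1,"dp":[-1,4,-4],"rotation":[-0.24,0,0]},{"grip":1,"dp":[-1,6,-6],"rotation":[-0.36,0,0]},{"grip":1,"dp":[-1,8,-8],"rotation":[-0.48,0,0]},{"grip":1,"dp":[-1,9.5,-9],"rotation":[-0.6,0,0]}]'
python3 - <<'E'
from h import *
go(.565,-.1915,.18,71.7)
for n in ('side','scene'):
    p,d,c=snap(n,n+'3')
p,d,c=load('pics/side3.npz'); crop(p,200,90,320,190,5,'s3c')
p,d,c=load('pics/scene3.npz'); crop(p,140,150,260,270,5,'sc3c')
E
```

```text
time: 9.28
tool_pos: [0.5205, -0.3371, 0.1791]
tcp_rot: [0.812, 1.412, -0.815]
wrist_force: [0.8, -0.5, -4.0]
width: 0.189
time: 9.7
tool_pos: [0.5575, -0.2094, 0.188]
tcp_rot: [0.342, 1.543, -0.345]
wrist_force: [0.0, -0.5, -3.5]
width: 0.19
t 9.7 at [ 0.5575 -0.2094  0.188 ] yyaw 64.89 tilt 0.1 q1 -0.4 q6 -1.53
  dp [ 0.8   1.94 -0.08] rot [-0.119  0.001  0.002] turns 6.8
  dp [ 0.8   1.94 -0.08] rot [ 3.023e+00  2.000e-03 -1.000e-03] turns 173.2
```

View pics/s3c.png

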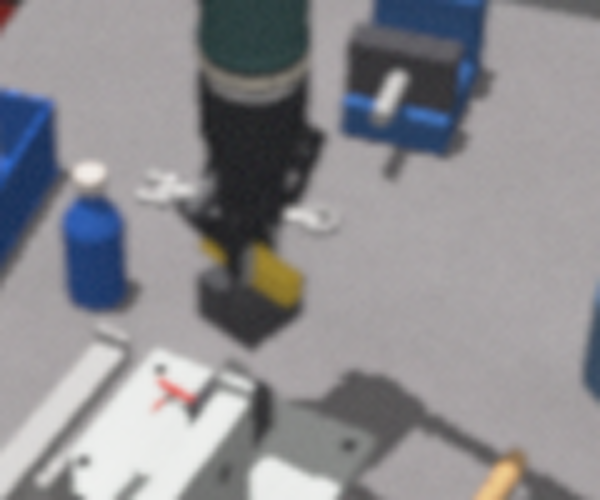

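View pics/sc3c.png

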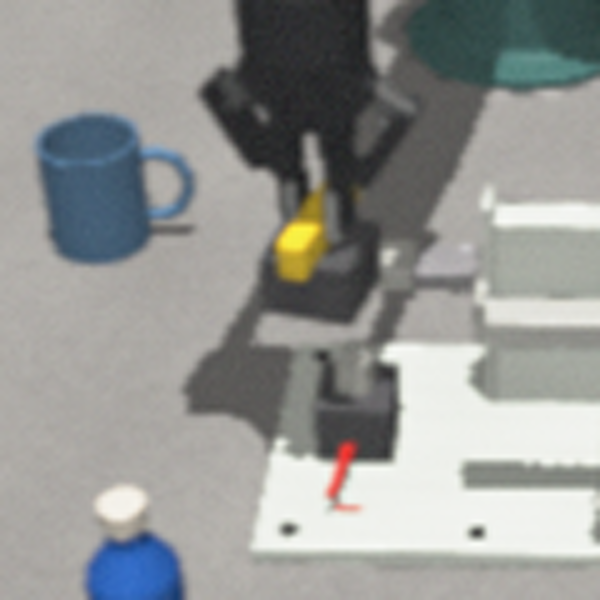

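The handle is hanging level in the jaws, just short of the spindle. Moving over it.

```bash
python3 -m creep '[{"grip":1,"dp":[0.3,0.7,0],"rotation":[-0.06,0,0]},{"grip":1,"dp":[0.7,1.5,0],"rotation":[-0.12,0,0]},{"grip":1,"dp":[0.8,1.9,0],"rotation":[-0.12,0,0]},{"grip":1,"dp":[0.8,1.9,0],"rotation":[-0.12,0,0]},{"grip":1,"dp":[0.8,1.9,0],"rotation":[-0.12,0,0]}]'
python3 - <<'E'
from h import *
go(.565,-.1915,.165,71.7)
p,d,c=snap('wrist','w6'); X=cloud(d,c); h=cv2.cvtColor(p,cv2.COLOR_RGB2HSV)
x,y,z=X[...,0],X[...,1],X[...,2]; hh,s,v=h[...,0],h[...,1],h[...,2]
g=(hh>22)&(hh<33)&(s>120)&(abs(y+.19)<.08)&(abs(x-.565)<.08)&(z>.12)
q=X[g]; print(len(q),cv2.minAreaRect(q[:,:2].astype(np.float32)*1000),np.percentile(q[:,2],[5,50,95]))
g=(abs(y+.19)<.06)&(abs(x-.565)<.06)&(z>.14)&(z<.165)&(s<60)
q=X[g]; print(len(q),cv2.minAreaRect(q[:,:2].astype(np.float32)*1000),np.percentile(q[:,2],[5,50,95]))
E
```

```text
time: 10.22
tool_pos: [0.5664, -0.1955, 0.1803]
tcp_rot: [0.254, 1.553, -0.259]
wrist_force: [-0.7, -0.7, -4.1]
width: 0.187
t 10.22 at [ 0.5664 -0.1955  0.1803] yyaw 71.28 tilt 0.24 q1 -0.37 q6 -1.61
  dp [ 1.52  0.34 -0.26] rot [-0.007  0.003  0.003] turns 0.5
  dp [ 1.52  0.34 -0.26] rot [ 3.134  0.005 -0.004] turns 179.6
5132 ((564.726806640625, -194.7779541015625), (23.825069427490234, 89.15168762207031), 72.89616394042969) [0.1793988  0.1860549  0.18714317]
3026 ((557.9666748046875, -193.15576171875), (56.33454895019531, 41.408416748046875), 71.12638092041016) [0.14602711 0.16032486 0.16138395]
```

View pics/w6.png

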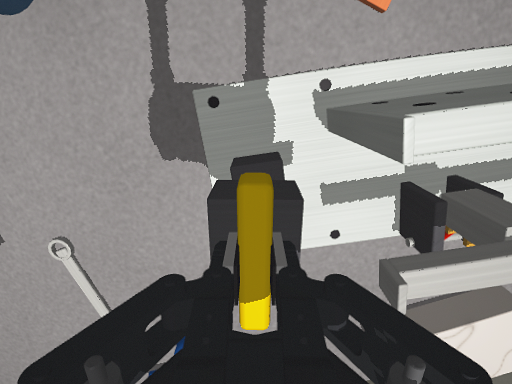

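```bash
python3 -m creep '[{"grip":1,"dp":[0,0.3,-0.1],"rotation":[-0.007,0.003,0.003]},{"grip":1,"dp":[0.5,0.33,-0.15],"rotation":[-0.007,0.003,0.003]},{"grip":1,"dp":[1,0.33,-0.15],"rotation":[-0.007,0.003,0.003]},{"grip":1,"dp":[1,0.33,-0.15],"rotation":[-0.007,0.003,0.003]},{"grip":1,"dp":[1,0.33,-0.15],"rotation":[-0.007,0.003,0.003]}]'
python3 - <<'E'
from h import *
go(.565,-.1915,.165,71.7)
p,d,c=snap('wrist','w7'); X=cloud(d,c); h=cv2.cvtColor(p,cv2.COLOR_RGB2HSV)
x,y,z=X[...,0],X[...,1],X[...,2]; hh,s,v=h[...,0],h[...,1],h[...,2]
g=(hh>22)&(hh<33)&(s>120)&(abs(y+.19)<.08)&(abs(x-.565)<.08)&(z>.12)
zt=np.percentile(z[g],90)
q=X[g&(z>zt-.0025)]; print(len(q),cv2.minAreaRect(q[:,:2].astype(np.float32)*1000),zt)
E
```

```text
time: 10.68
tool_pos: [0.5659, -0.1914, 0.1697]
tcp_rot: [0.25, 1.557, -0.249]
wrist_force: [0.1, -0.1, -3.1]
width: 0.185
t 10.68 at [ 0.5659 -0.1914  0.1697] yyaw 71.77 tilt 0.06 q1 -0.37 q6 -1.62
  dp [ 0.47 -0.03 -0.08] rot [ 0.001 -0.001 -0.   ] turns 0.1
  dp [ 0.47 -0.03 -0.08] rot [-3.14e+00  1.00e-03 -1.00e-03] turns 179.9
4467 ((564.2200317382812, -191.62069702148438), (17.169170379638672, 88.65807342529297), 71.4666519165039) 0.17641163531957282
```

```bash
python3 -m creep '[{"grip":1,"dp":[0.8,0,0],"rotation":[0,0,0]},{"grip":1,"dp":[1.6,0,0],"rotation":[0,0,0]},{"grip":1,"dp":[2.2,0,0],"rotation":[0,0,0]},{"grip":1,"dp":[2.6,0,0],"rotation":[0,0,0]},{"grip":1,"dp":[2.6,0,0],"rotation":[0,0,0]}]'
python3 -m creep '[{"grip":1,"dp":[0.2,0,0],"rotation":[0,0,0]},{"grip":1,"dp":[0.4,0,0],"rotation":[0,0,0]},{"grip":1,"dp":[0.6,0,0],"rotation":[0,0,0]}]'
```

```text
time: 11.15
tool_pos: [0.5654, -0.1911, 0.1425]
tcp_rot: [0.25, 1.559, -0.249]
wrist_force: [-0.3, -0.9, -3.8]
width: 0.19
time: 11.4
tool_pos: [0.5669, -0.1916, 0.1388]
tcp_rot: [0.249, 1.555, -0.249]
wrist_force: [0.0, -0.7, -3.3]
width: 0.184
```

```bash
python3 -m creep '[{"grip":1,"dp":[0.3,0,0],"rotation":[0,0,0]},{"grip":1,"dp":[0.6,0,0],"rotation":[0,0,0]},{"grip":1,"dp":[0.9,0,0],"rotation":[0,0,0]},{"grip":1,"dp":[1.2,0,0],"rotation":[0,0,0]}]'
python3 -m creep '[{"grip":1,"dp":[0.3,0,0],"rotation":[0,0,0]},{"grip":1,"dp":[0.6,0,0],"rotation":[0,0,0]},{"grip":1,"dp":[0.6,0,0],"rotation":[0,0,0]}]'
```

```text
time: 11.73
tool_pos: [0.5666, -0.1915, 0.1263]
tcp_rot: [0.25, 1.556, -0.249]
wrist_force: [0.8, 0.1, -3.5]
width: 0.191
time: 11.98
tool_pos: [0.5661, -0.1914, 0.1197]
tcp_rot: [0.25, 1.557, -0.249]
wrist_force: [0.2, 0.0, -3.2]
width: 0.183
```

```bash
python3 -m creep '[{"grip":1,"dp":[0.1,0,0],"rotation":[0,0,0]},{"grip":1,"dp":[0.15,0,0],"rotation":[0,0,0]},{"grip":1,"dp":[0.15,0,0],"rotation":[0,0,0]}]'
```

```text
time: 12.23
tool_pos: [0.5667, -0.1915, 0.1194]
tcp_rot: [0.25, 1.555, -0.249]
wrist_force: [-0.8, 0.6, -2.2]
width: 0.187
```

Seated: z has stopped and the load is easing. Turning clockwise.

```bash
python3 -m creep '[{"grip":1,"dp":[0,0,0],"rotation":[0.1,0,0]},{"grip":1,"dp":[0,0,0],"rotation":[0.2,0,0]},{"grip":1,"dp":[0,0,0],"rotation":[0.3,0,0]},{"grip":1,"dp":[0,0,0],"rotation":[0.4,0,0]},{"grip":1,"dp":[0,0,0],"rotation":[0.5,0,0]}]' 110
python3 -c "
from h import *
go(.566,-.1915,.119,71.7);s=bot.read_state();print(s['torque'],s['wrist_force'])"
```

```text
time: 12.65
tool_pos: [0.5661, -0.1912, 0.1195]
tcp_rot: [0.643, 1.474, -0.642]
wrist_force: [-2.2, 1.7, -0.7]
width: 0.183
t 12.65 at [ 0.5661 -0.1912  0.1195] yyaw 42.89 tilt 0.03 q1 -0.37 q6 -1.12
  dp [ 0.05 -0.03  0.01] rot [-0.503 -0.    -0.   ] turns 28.8
  dp [ 0.05 -0.03  0.01] rot [ 2.639e+00 -1.000e-03  1.000e-03] turns 151.2
[0.18266031 0.47302592 0.2399233 ] [-2.19566682  1.71287088 -0.67956218]
```

```bash
python3 -m creep '[{"grip":1,"dp":[0,0,0],"rotation":[0.1,0,0]},{"grip":1,"dp":[0,0,0],"rotation":[0.2,0,0]},{"grip":1,"dp":[0,0,0],"rotation":[0.3,0,0]},{"grip":1,"dp":[0,0,0],"rotation":[0.36,0,0]},{"grip":1,"dp":[0,0,0],"rotation":[0.4,0,0]}]' 110
python3 -c "
from h import *
go(.566,-.1915,.119,71.7);s=bot.read_state();print(s['torque'],s['wrist_force'])"
```

```text
time: 13.07
tool_pos: [0.5662, -0.191, 0.1195]
tcp_rot: [0.948, 1.355, -0.947]
wrist_force: [-2.1, 2.9, 0.4]
width: 0.187
t 13.07 at [ 0.5662 -0.191   0.1195] yyaw 20.08 tilt 0.05 q1 -0.37 q6 -0.72
  dp [ 0.05 -0.04  0.04] rot [-0.901 -0.001 -0.001] turns 51.6
  dp [ 0.05 -0.04  0.04] rot [ 2.241e+00 -1.000e-03  1.000e-03] turns 128.4
[0.43284068 0.50750898 0.23888071] [-2.10953386  2.86169519  0.42100488]
```

```bash
python3 -m creep '[{"grip":1,"dp":[0,0,0],"rotation":[0.03,0,0]},{"grip":1,"dp":[0,0,0],"rotation":[0.06,0,0]},{"grip":1,"dp":[0,0,0],"rotation":[0.09,0,0]},{"grip":1,"dp":[0,0,0],"rotation":[0.09,0,0]}]' 110
python3 -c "
from h import *
go(.566,-.1915,.119,71.7);s=bot.read_state();print(s['torque'],s['wrist_force'])
p,d,c=snap('scene','sc5'); crop(p,150,170,260,290,5,'sc5c')"
```

```text
time: 13.4
tool_pos: [0.5662, -0.191, 0.1195]
tcp_rot: [1.014, 1.323, -1.013]
wrist_force: [-2.5, 2.9, 0.9]
width: 0.178
t 13.4 at [ 0.5662 -0.191   0.1195] yyaw 15.04 tilt 0.06 q1 -0.37 q6 -0.63
  dp [ 0.05 -0.03  0.04] rot [-0.989 -0.001 -0.001] turns 56.7
  dp [ 0.05 -0.03  0.04] rot [ 2.153e+00 -1.000e-03  1.000e-03] turns 123.3
[0.39474333 0.65733336 0.05515   ] [-2.54711684  2.94723271  0.92705252]
```

View pics/sc5c.png

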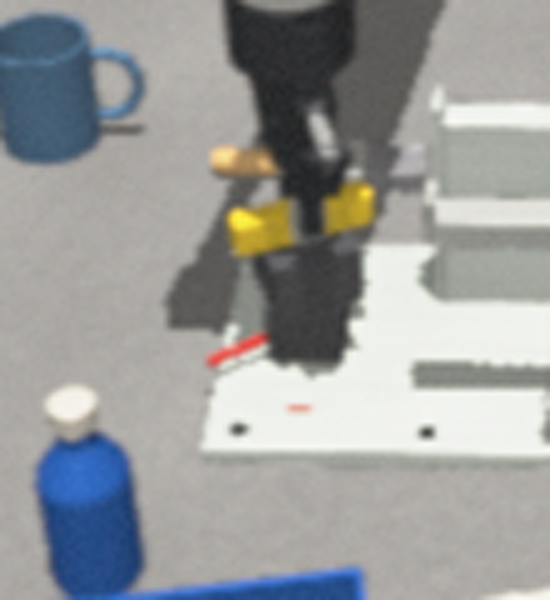

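The red pointer has swung to crop (238,350). I'll compute its angle.

```bash
python3 - <<'E'
from h import *
for f in('scene0','sc5'):
    p,d,c=load(f'pics/{f}.npz'); X=cloud(d,c); h=cv2.cvtColor(p,cv2.COLOR_RGB2HSV)
    x,y,z=X[...,0],X[...,1],X[...,2]; hh,s=h[...,0],h[...,1]
    m=((hh<5)|(hh>175))&(s>170)&(y<-.13)&(y>-.33)&(x>.5)&(x<.75)
    n,L,st,_=cv2.connectedComponentsWithStats(m.astype(np.uint8),connectivity=8)
    for i in range(1,n):
        if st[i,4]<6: continue
        v,u=np.nonzero(L==i); P=onplane(c,np.c_[u,v],.018)[:,:2]
        r=P-np.array([.5655,-.1915]); print(f,st[i],P.mean(0).round(4),'far dir',np.degrees(np.arctan2(*r[np.argsort(-np.hypot(*r.T))[:4]].mean(0)[::-1])).round(1), 'mean dir',np.degrees(np.arctan2(*r.mean(0)[::-1])).round(1))
E
```

```text
scene0 [208 239   3   4   9] [ 0.5842 -0.2012] far dir -27.3 mean dir -27.5
```

```bash
python3 - <<'E'
from h import *
for f in('scene0','sc5'):
    p,d,c=load(f'pics/{f}.npz'); h=cv2.cvtColor(p,cv2.COLOR_RGB2HSV).astype(int)
    m=((h[...,0]<6)|(h[...,0]>172))&(h[...,1]>110); m[:, :185]=0; m[:,225:]=0; m[:230]=0; m[265:]=0
    v,u=np.nonzero(m); P=onplane(c,np.c_[u,v],.02)[:,:2]-np.array([.5655,-.1915]);
    rr=np.hypot(*P.T); th=np.degrees(np.arctan2(P[:,1],P[:,0]))
    for a in zip(u,v,rr.round(3),th.round(1)): print(f,*a)
E
```

```text
scene0 208 238 0.016 -47.9
scene0 209 238 0.014 -37.6
scene0 210 238 0.013 -24.7
scene0 208 239 0.019 -37.9
scene0 209 239 0.018 -29.0
scene0 210 239 0.017 -19.0
scene0 211 239 0.017 -8.2
scene0 207 240 0.025 -38.1
scene0 208 240 0.023 -31.3
scene0 209 240 0.022 -23.8
scene0 210 240 0.022 -15.7
scene0 207 241 0.029 -32.7
scene0 208 241 0.028 -26.7
scene0 209 241 0.027 -20.3
scene0 210 241 0.027 -13.6
scene0 207 242 0.033 -28.7
scene0 208 242 0.032 -23.4
scene0 209 242 0.032 -17.9
scene0 207 243 0.037 -25.7
scene0 208 243 0.037 -21.0
scene0 207 244 0.042 -23.3
scene0 208 244 0.041 -19.0
scene0 207 245 0.046 -21.3
scene0 208 245 0.046 -17.5
scene0 207 246 0.051 -19.7
scene0 206 247 0.056 -21.5
scene0 207 247 0.055 -18.4
scene0 206 248 0.06 -20.2
sc5 200 237 0.037 -87.2
sc5 201 237 0.034 -86.1
sc5 202 237 0.03 -84.8
sc5 203 237 0.027 -83.3
sc5 198 238 0.044 -82.5
sc5 199 238 0.041 -81.2
sc5 200 238 0.038 -79.8
sc5 201 238 0.035 -78.1
sc5 202 238 0.032 -76.0
sc5 197 239 0.048 -77.8
sc5 198 239 0.045 -76.4
sc5 199 239 0.042 -74.7
sc5 200 239 0.039 -72.8
sc5 194 240 0.058 -76.5
sc5 195 240 0.055 -75.3
sc5 196 240 0.052 -73.9
sc5 197 240 0.049 -72.4
sc5 192 241 0.065 -74.6
sc5 193 241 0.062 -73.4
sc5 194 241 0.059 -72.1
sc5 195 241 0.056 -70.6
sc5 192 242 0.067 -70.7
sc5 193 242 0.064 -69.3
```

The pointer swung from about -19° to about -70°, roughly 0.9 rad, which is the end stop. Releasing.

```bash
python3 -m creep '[{"grip":5,"dp":[0,0,0],"rotation":[0,0,0]},{"grip":5,"dp":[0,0,0],"rotation":[0,0,0]},{"grip":5,"dp":[0,0,0],"rotation":[0,0,0]},{"grip":5,"dp":[-1,0,0],"rotation":[0,0,0]},{"grip":5,"dp":[-4,0,0],"rotation":[0,0,0]}]' 40
python3 -m creep '[{"grip":8.5,"dp":[-4,0,0],"rotation":[0,0,0]},{"grip":8.5,"dp":[-8,0,0],"rotation":[0,0,0]},{"grip":8.5,"dp":[-12,0,0],"rotation":[0,0,0]},{"grip":8.5,"dp":[-16,0,0],"rotation":[0,0,0]},{"grip":8.5,"dp":[-20,0,0],"rotation":[0,0,0]}]'
python3 - <<'E'
from h import *
p,d,c=snap('wrist','w8'); X=cloud(d,c); h=cv2.cvtColor(p,cv2.COLOR_RGB2HSV)
x,y,z=X[...,0],X[...,1],X[...,2]; hh,s,v=h[...,0],h[...,1],h[...,2]
g=(hh>22)&(hh<33)&(s>120)&(abs(y+.19)<.08)&(abs(x-.565)<.08)&(z>.05)
q=X[g&(z>.12)]; print(len(q),cv2.minAreaRect(q[:,:2].astype(np.float32)*1000),np.percentile(q[:,2],[5,50,95]))
p,d,c=snap('side','s8');X=cloud(d,c); h=cv2.cvtColor(p,cv2.COLOR_RGB2HSV)
cop=(h[...,0]>3)&(h[...,0]<13)&(h[...,1]>110)&(X[...,2]>.005)&(X[...,2]<.05)&(X[...,0]>.25)&(X[...,0]<.7)&(X[...,1]>.2)&(X[...,1]<.6)
n,L,st,_=cv2.connectedComponentsWithStats(cop.astype(np.uint8))
for i in range(1,n):
    if st[i,4]>60: q=X[L==i]; print(st[i,4],cv2.minAreaRect(q[:,:2].astype(np.float32)*1000))
go(.55,.15,.38,0)
E
```

```text
time: 13.87
tool_pos: [0.5635, -0.1905, 0.1552]
tcp_rot: [1.013, 1.33, -1.016]
wrist_force: [-0.6, 0.1, 0.7]
width: 0.582
time: 14.28
tool_pos: [0.5663, -0.1917, 0.3626]
tcp_rot: [1.014, 1.319, -1.012]
wrist_force: [-0.5, -0.5, -0.2]
width: 1.001
806 ((564.2223510742188, -190.68603515625), (16.705324172973633, 87.41676330566406), 15.404589653015137) [0.12286591 0.12509753 0.12651336]
453 ((582.621826171875, 376.6044616699219), (23.229602813720703, 195.28314208984375), 7.9813385009765625)
454 ((520.00048828125, 357.4114685058594), (24.42827606201172, 196.85546875), 6.790271282196045)
443 ((455.4352111816406, 350.50079345703125), (23.21457290649414, 198.28668212890625), 8.198197364807129)
438 ((391.0884704589844, 357.85357666015625), (22.721107482910156, 194.25808715820312), 3.5203375816345215)
t 14.38 at [ 0.5699 -0.1931  0.3705] yyaw 15.08 tilt 1.07 q1 -0.37 q6 -0.63
  dp [ -1.2    7.01 -33.63] rot [ 0.263  0.009 -0.017] turns 15.1
  dp [ -1.2    7.01 -33.63] rot [-2.878  0.024  0.013] turns 164.9
```

View pics/w8.png

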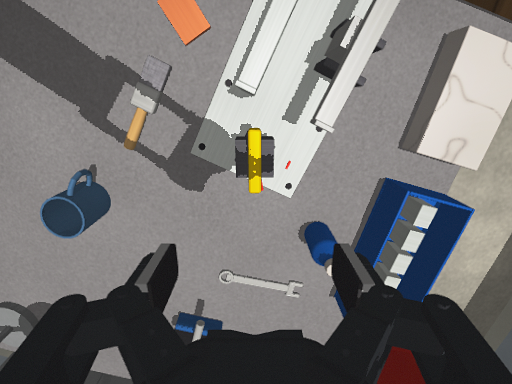

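The handle is seated: grip top at z≈0.125 and centred on the spindle at (0.564,-0.191). Going to look at the bars.

```bash
python3 -m creep '[{"grip":8.5,"dp":[0,0.3,-4],"rotation":[0.12,0,0]},{"grip":8.5,"dp":[0,0.8,-8],"rotation":[0.12,0,0]},{"grip":8.5,"dp":[0,1.2,-12],"rotation":[0.12,0,0]},{"grip":8.5,"dp":[0,1.6,-16],"rotation":[0.12,0,0]},{"grip":8.5,"dp":[0,2,-20],"rotation":[0.12,0,0]}]'
python3 -m creep '[{"grip":8.5,"dp":[0,0,-4],"rotation":[0,0,0]},{"grip":8.5,"dp":[0,0,-8],"rotation":[0,0,0]},{"grip":8.5,"dp":[0,0,-12],"rotation":[0,0,0]},{"grip":8.5,"dp":[0,0,-16],"rotation":[0,0,0]},{"grip":8.5,"dp":[0,0,-20],"rotation":[0,0,0]}]'
python3 -c "
from h import *
go(.48,.30,.37,8)"
```

```text
time: 14.8
tool_pos: [0.5332, 0.0081, 0.3598]
tcp_rot: [1.105, 1.271, -1.102]
wrist_force: [0.8, 1.1, 0.4]
width: 0.994
time: 15.22
tool_pos: [0.5047, 0.2065, 0.3599]
tcp_rot: [1.105, 1.272, -1.101]
wrist_force: [0.4, 0.3, 0.1]
width: 0.992
t 15.22 at [0.5047 0.2065 0.3599] yyaw 8.19 tilt 0.16 q1 0.34 q6 0.2
  dp [-1.01 -1.11 -9.61] rot [ 0.003 -0.    -0.003] turns 0.2
  dp [-1.01 -1.11 -9.61] rot [-3.138  0.004 -0.   ] turns 179.8
```

```bash
cat >> h.py <<'E'
def bars(f,zlo=.016,zhi=.03,reg=(.25,.75,.15,.6)):
    p,d,c=snap('wrist',f); X=cloud(d,c); h=cv2.cvtColor(p,cv2.COLOR_RGB2HSV)
    x,y,z=X[...,0],X[...,1],X[...,2]
    m=(h[...,0]>3)&(h[...,0]<13)&(h[...,1]>100)&(z>zlo)&(z<zhi)&(x>reg[0])&(x<reg[1])&(y>reg[2])&(y<reg[3])
    m=cv2.morphologyEx(m.astype(np.uint8),cv2.MORPH_OPEN,np.ones((3,3)))
    n,L,st,_=cv2.connectedComponentsWithStats(m)
    for i in range(1,n):
        if st[i,4]>150:
            q=X[L==i]; r=cv2.minAreaRect(q[:,:2].astype(np.float32)*1000); print('bar px',st[i,:4],np.round(r[0],1),np.round(r[1],1),round(r[2],2),'z',np.median(q[:,2]).round(4))
E
python3 -c "
from h import *
bars('w9')"
```

```text
bar px [190   0  18 113] [395.7 337.8] [ 25.5 165.8] 3.35 z 0.0212
bar px [230   0  17 122] [459.3 339.1] [ 24.6 178. ] 7.9 z 0.0212
bar px [271   0  19 124] [523.6 346.8] [ 24.8 181.8] 7.73 z 0.0212
bar px [311   0  21 119] [586.7 360.6] [ 25.4 174.2] 8.6 z 0.0212
```

View pics/w9.png

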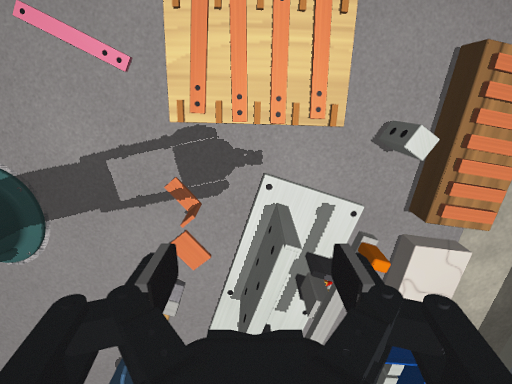

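Candidates here are the four copper bars on the plywood at x≈199, 239, 280 and 320, the pink strip at (70,35) and the bars in the brown rack at (470,140). Only the four on the plywood match the description. I'll move closer to see their full length.

```bash
python3 -m creep '[{"grip":8.5,"dp":[0,-0.3,-3],"rotation":[0,0,0]},{"grip":8.5,"dp":[0,-0.6,-6],"rotation":[0,0,0]},{"grip":8.5,"dp":[0,-0.9,-9],"rotation":[0,0,0]},{"grip":8.5,"dp":[0,-1.1,-9.6],"rotation":[0,0,0]},{"grip":8.5,"dp":[0,-1.1,-9.6],"rotation":[0,0,0]}]'
python3 -c "
from h import *
bars('w10')
p=cv2.imread('pics/w10.png')[:,:,::-1]; crop(p,150,20,380,260,2.5,'w10c')"
```

```text
time: 15.68
tool_pos: [0.48, 0.2997, 0.3593]
tcp_rot: [1.102, 1.274, -1.1]
wrist_force: [-0.0, -0.9, -0.0]
width: 0.992
bar px [200  44  19 126] [394.4 354.7] [ 25.  199.2] 3.73 z 0.0213
bar px [314  51  22 124] [584.8 372.9] [ 25.4 199.2] 8.87 z 0.0213
bar px [239  54  15 123] [457.3 349.5] [ 23.4 197.5] 8.29 z 0.0213
bar px [276  56  20 123] [522.3 356. ] [ 25.  198.4] 7.64 z 0.0213
```

View pics/w10c.png

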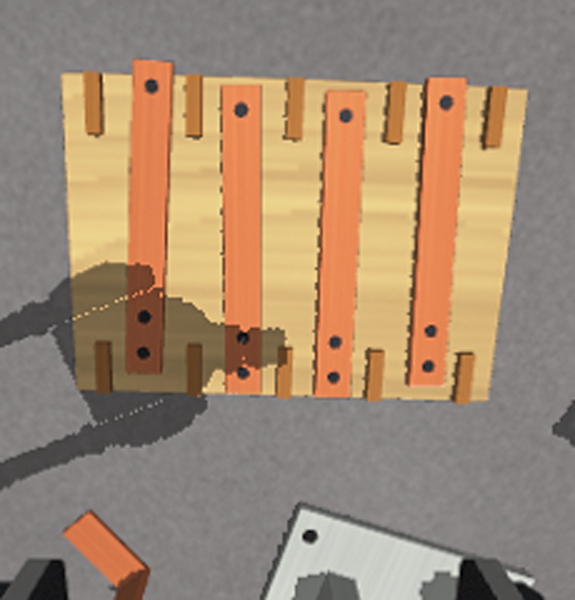

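Enlarged view: four two-holed copper bars on the plywood, all of them real bars. I'll take the right-most first, at (0.585,0.373), yaw 8.6.

```bash
python3 -c "
from h import *
go(.585,.373,.10,8.7)"
```

```text
t 15.73 at [0.4805 0.2984 0.3593] yyaw 8.31 tilt 0.09 q1 0.51 q6 0.37
  dp [25.94 11.38 -5.89] rot [-0.007  0.001 -0.001] turns 0.4
  dp [25.94 11.38 -5.89] rot [ 3.135e+00 -2.000e-03 -1.000e-03] turns 179.6
```

```bash
python3 -m creep '[{"grip":5,"dp":[1,2.8,-1.5],"rotation":[0,0,0]},{"grip":5,"dp":[2.5,6.2,-3.2],"rotation":[0,0,0]},{"grip":5,"dp":[4.5,9.4,-5],"rotation":[0,0,0]},{"grip":5,"dp":[7,11.3,-5.9],"rotation":[-0.007,0,0]},{"grip":5,"dp":[10.5,11.4,-5.9],"rotation":[-0.007,0,0]}]' 40
python3 -m creep '[{"grip":4.7,"dp":[4,0,0],"rotation":[0,0,0]},{"grip":4.7,"dp":[8,0,0],"rotation":[0,0,0]},{"grip":4.7,"dp":[12,0,0],"rotation":[0,0,0]},{"grip":4.7,"dp":[14.5,0,0],"rotation":[0,0,0]},{"grip":4.7,"dp":[14.5,0,0],"rotation":[0,0,0]}]'
python3 -c "
from h import *
go(.585,.373,.029,8.7);snap('wrist','w11')"
```

```text
time: 16.15
tool_pos: [0.5906, 0.3736, 0.2558]
tcp_rot: [1.105, 1.272, -1.092]
wrist_force: [0.2, -0.7, -0.4]
width: 0.589
time: 16.57
tool_pos: [0.5813, 0.3679, 0.1008]
tcp_rot: [1.089, 1.279, -1.111]
wrist_force: [-1.7, -0.3, -0.8]
width: 0.552
t 16.57 at [0.5813 0.3679 0.1008] yyaw 8.49 tilt 0.76 q1 0.53 q6 0.38
  dp [ 7.18  0.52 -0.49] rot [-0.004  0.006  0.012] turns 0.8
  dp [ 7.18  0.52 -0.49] rot [ 3.138  0.019 -0.009] turns 179.8
```

View pics/w11.png

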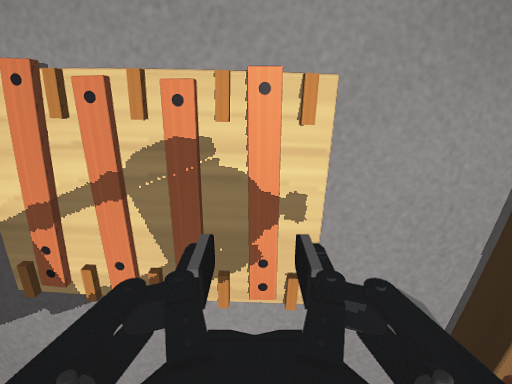

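The bar at (264,180) is centred between the fingers. Descending.

```bash
python3 -m creep '[{"grip":4.7,"dp":[0.5,0.3,-0.2],"rotation":[0,0,0]},{"grip":4.7,"dp":[2.5,0.4,-0.3],"rotation":[0,0,0]},{"grip":4.7,"dp":[4.5,0.4,-0.3],"rotation":[0,0,0]},{"grip":4.7,"dp":[5.6,0.4,-0.3],"rotation":[0,0,0]},{"grip":4.7,"dp":[5.6,0.4,-0.3],"rotation":[0,0,0]}]'
python3 -c "
from h import *
go(.585,.373,.029,8.7)"
```

```text
time: 17.03
tool_pos: [0.5889, 0.3759, 0.0528]
tcp_rot: [1.098, 1.276, -1.098]
wrist_force: [-0.2, -0.1, -1.3]
width: 0.551
t 17.03 at [0.5889 0.3759 0.0528] yyaw 8.58 tilt 0.03 q1 0.53 q6 0.38
  dp [ 2.38 -0.43  0.23] rot [-0.002  0.001 -0.   ] turns 0.1
  dp [ 2.38 -0.43  0.23] rot [ 3.139e+00 -0.000e+00 -1.000e-03] turns 179.9
```

```bash
python3 -m creep '[{"grip":4.7,"dp":[0.8,-0.3,0.15],"rotation":[0,0,0]},{"grip":4.7,"dp":[1.6,-0.4,0.2],"rotation":[0,0,0]},{"grip":4.7,"dp":[2.1,-0.4,0.2],"rotation":[0,0,0]},{"grip":4.7,"dp":[2.1,-0.4,0.2],"rotation":[0,0,0]},{"grip":4.7,"dp":[2.1,-0.4,0.2],"rotation":[0,0,0]}]'
python3 -c "
from h import *
go(.585,.373,.029,8.7)"
```

```text
time: 17.45
tool_pos: [0.585, 0.3738, 0.0321]
tcp_rot: [1.098, 1.276, -1.098]
wrist_force: [-1.0, 0.2, -0.0]
width: 0.547
t 17.45 at [0.585  0.3738 0.0321] yyaw 8.6 tilt 0.04 q1 0.53 q6 0.38
  dp [ 0.31 -0.02  0.08] rot [-0.002  0.    -0.001] turns 0.1
  dp [ 0.31 -0.02  0.08] rot [ 3.14e+00 -1.00e-03 -0.00e+00] turns 179.9
```

```bash
python3 -m creep '[{"grip":4.7,"dp":[0.35,0,0.05],"rotation":[0,0,0]},{"grip":4.7,"dp":[0.35,0,0.05],"rotation":[0,0,0]},{"grip":1.5,"dp":[0.35,0,0.05],"rotation":[0,0,0]},{"grip":1.5,"dp":[0.35,0,0.05],"rotation":[0,0,0]},{"grip":1.5,"dp":[0.35,0,0.05],"rotation":[0,0,0]}]' 80
python3 -m creep '[{"grip":1.5,"dp":[0,0,0],"rotation":[0,0,0]},{"grip":1.5,"dp":[0,0,0],"rotation":[0,0,0]},{"grip":1.5,"dp":[-1,0,0],"rotation":[0,0,0]},{"grip":1.5,"dp":[-3,0,0],"rotation":[0,0,0]},{"grip":1.5,"dp":[-6,0,0],"rotation":[0,0,0]}]' 80
python3 -c "
from h import *
t=jig(0,-.081); print(t); go(t[0],t[1],.25,79.7)"
```

```text
time: 17.87
tool_pos: [0.5858, 0.3736, 0.0294]
tcp_rot: [1.099, 1.275, -1.096]
wrist_force: [0.1, -0.6, 3.2]
width: 0.256
time: 18.28
tool_pos: [0.5812, 0.371, 0.0839]
tcp_rot: [1.09, 1.28, -1.107]
wrist_force: [-0.4, 0.1, -5.1]
width: 0.258
[ 0.58451702 -0.08439469]
t 18.28 at [0.5812 0.371  0.0839] yyaw 8.59 tilt 0.58 q1 0.53 q6 0.38
  dp [-16.37  -6.63  45.15] rot [-1.241 -0.002  0.011] turns 71.1
  dp [-16.37  -6.63  45.15] rot [1.9   0.012 0.003] turns 108.9
```

```bash
python3 -m creep '[{"grip":1.5,"dp":[-3,0,0],"rotation":[0,0,0]},{"grip":1.5,"dp":[-6.5,0,0],"rotation":[0,0,0]},{"grip":1.5,"dp":[-10,-0.5,2],"rotation":[-0.05,0,0]},{"grip":1.5,"dp":[-13,-1,4.5],"rotation":[-0.15,0,0]},{"grip":1.5,"dp":[-15.5,-1.5,7.5],"rotation":[-0.25,0,0]}]'
python3 -c "
from h import *
t=jig(0,-.081); go(t[0],t[1],.25,79.7)"
```

```text
time: 18.7
tool_pos: [0.5808, 0.2974, 0.2456]
tcp_rot: [0.906, 1.374, -0.903]
wrist_force: [1.1, 0.1, -3.9]
width: 0.257
t 18.7 at [0.5808 0.2974 0.2456] yyaw 23.32 tilt 0.08 q1 0.43 q6 0.03
  dp [ -0.48 -14.77  35.21] rot [-0.984  0.    -0.002] turns 56.4
  dp [ -0.48 -14.77  35.21] rot [ 2.158e+00 -2.000e-03 -0.000e+00] turns 123.6
```

```bash
python3 -m creep '[{"grip":1.5,"dp":[0,-1.5,3.6],"rotation":[-0.12,0,0]},{"grip":1.5,"dp":[0,-3,7.2],"rotation":[-0.24,0,0]},{"grip":1.5,"dp":[0,-4.5,10.8],"rotation":[-0.36,0,0]},{"grip":1.5,"dp":[0,-6,14.4],"rotation":[-0.48,0,0]},{"grip":1.5,"dp":[0,-7.5,18],"rotation":[-0.6,0,0]}]'
python3 -c "
from h import *
t=jig(0,-.081); go(t[0],t[1],.25,79.7)"
```

```text
time: 19.12
tool_pos: [0.5808, 0.1004, 0.2426]
tcp_rot: [0.443, 1.527, -0.444]
wrist_force: [0.9, 0.2, -4.6]
width: 0.258
t 19.12 at [0.5808 0.1004 0.2426] yyaw 57.6 tilt 0.1 q1 0.13 q6 -0.88
  dp [ -0.74 -15.41  10.21] rot [-0.386 -0.002  0.001] turns 22.1
  dp [ -0.74 -15.41  10.21] rot [2.756e+00 1.000e-03 2.000e-03] turns 157.9
```

```bash
python3 -m creep '[{"grip":1.5,"dp":[0,-3.2,2.1],"rotation":[-0.1,0,0]},{"grip":1.5,"dp":[0,-6.4,4.2],"rotation":[-0.2,0,0]},{"grip":1.5,"dp":[0,-9.6,6.4],"rotation":[-0.3,0,0]},{"grip":1.5,"dp":[0,-12.8,8.6],"rotation":[-0.386,0,0]},{"grip":1.5,"dp":[0,-15.2,10.1],"rotation":[-0.386,0,0]}]'
python3 -m creep '[{"grip":1.5,"dp":[0.5,0,0],"rotation":[0,0,0]},{"grip":1.5,"dp":[1.5,0,0],"rotation":[0,0,0]},{"grip":1.5,"dp":[2.5,0,0],"rotation":[0,0,0]},{"grip":1.5,"dp":[2.5,0,0],"rotation":[0,0,0]},{"grip":1.5,"dp":[2.5,0,0],"rotation":[0,0,0]}]'
python3 -c "
from h import *
t=jig(0,-.081); go(t[0],t[1],.18,79.7);snap('wrist','w12')"
```

```text
time: 19.53
tool_pos: [0.5838, -0.0831, 0.2425]
tcp_rot: [0.143, 1.567, -0.145]
wrist_force: [0.5, 0.5, -5.0]
width: 0.258
time: 19.95
tool_pos: [0.5837, -0.0786, 0.2164]
tcp_rot: [0.145, 1.569, -0.144]
wrist_force: [0.2, 0.2, -4.2]
width: 0.256
t 19.95 at [ 0.5837 -0.0786  0.2164] yyaw 79.44 tilt 0.21 q1 -0.18 q6 -1.56
  dp [ 3.64 -0.55  0.2 ] rot [-0.004 -0.004 -0.001] turns 0.3
  dp [ 3.64 -0.55  0.2 ] rot [ 3.137e+00 -1.000e-03  6.000e-03] turns 179.7
```

View pics/w12.png

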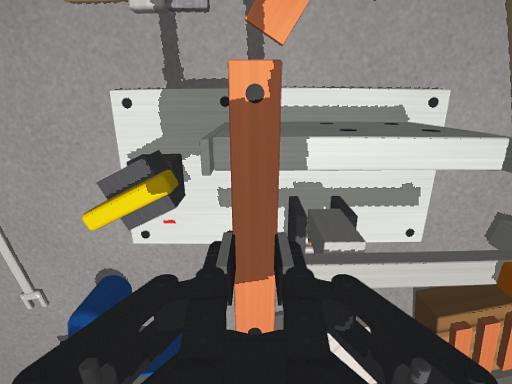

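The bar is square in the jaws above both rests, between the lips. Lowering.

```bash
python3 -m creep '[{"grip":1.5,"dp":[0.8,-0.3,0.1],"rotation":[-0.004,0,0]},{"grip":1.5,"dp":[1.8,-0.4,0.1],"rotation":[-0.004,0,0]},{"grip":1.5,"dp":[2.8,-0.4,0.1],"rotation":[-0.004,0,0]},{"grip":1.5,"dp":[3.5,-0.4,0.1],"rotation":[-0.004,0,0]},{"grip":1.5,"dp":[3.5,-0.4,0.1],"rotation":[-0.004,0,0]}]'
python3 -m creep '[{"grip":1.5,"dp":[0.1,0,0],"rotation":[0,0,0]},{"grip":1.5,"dp":[0.2,0,0],"rotation":[0,0,0]},{"grip":1.5,"dp":[0.2,0,0],"rotation":[0,0,0]}]'
```

```text
time: 20.42
tool_pos: [0.5836, -0.0839, 0.1805]
tcp_rot: [0.143, 1.57, -0.142]
wrist_force: [-0.7, -0.7, -4.4]
width: 0.259
time: 20.67
tool_pos: [0.5857, -0.0844, 0.1819]
tcp_rot: [0.143, 1.565, -0.143]
wrist_force: [-0.1, -0.8, -4.0]
width: 0.26
```

```bash
python3 -m creep '[{"grip":1.5,"dp":[0.15,0,0],"rotation":[0,0,0]},{"grip":1.5,"dp":[0.3,0,0],"rotation":[0,0,0]},{"grip":1.5,"dp":[0.4,0,0],"rotation":[0,0,0]},{"grip":1.5,"dp":[0.4,0,0],"rotation":[0,0,0]}]'
python3 -c "
from h import *
t=jig(0,-.081); go(t[0],t[1],.18,79.7);snap('wrist','w12')"
```

```text
time: 21.0
tool_pos: [0.5854, -0.0843, 0.1775]
tcp_rot: [0.143, 1.565, -0.143]
wrist_force: [0.5, 0.0, -4.1]
width: 0.259
t 21.0 at [ 0.5854 -0.0843  0.1775] yyaw 79.58 tilt 0.04 q1 -0.19 q6 -1.57
  dp [-0.25 -0.02 -0.08] rot [-0.002  0.001 -0.   ] turns 0.1
  dp [-0.25 -0.02 -0.08] rot [ 3.14e+00 -0.00e+00 -1.00e-03] turns 179.9
```

Still carrying about 4 N, so I'll go another 2 mm.

```bash
python3 -m creep '[{"grip":1.5,"dp":[0.1,0,0],"rotation":[0,0,0]},{"grip":1.5,"dp":[0.2,0,0],"rotation":[0,0,0]},{"grip":1.5,"dp":[0.2,0,0],"rotation":[0,0,0]},{"grip":1.5,"dp":[0.2,0,0],"rotation":[0,0,0]}]'
```

```text
time: 21.38
tool_pos: [0.5856, -0.0844, 0.1772]
tcp_rot: [0.143, 1.565, -0.143]
wrist_force: [-4.5, -0.3, 5.9]
width: 0.259
```

In contact at 0.1772. Releasing.

```bash
python3 -m creep '[{"grip":4,"dp":[-0.1,0,0],"rotation":[0,0,0]},{"grip":4,"dp":[-0.1,0,0],"rotation":[0,0,0]},{"grip":4,"dp":[-0.1,0,0],"rotation":[0,0,0]},{"grip":4,"dp":[-1.5,0,0],"rotation":[0,0,0]},{"grip":4,"dp":[-4,0,0],"rotation":[0,0,0]}]' 40
python3 -m creep '[{"grip":8.5,"dp":[-4,1.5,0],"rotation":[0.1,0,0]},{"grip":8.5,"dp":[-8,4,-1],"rotation":[0.2,0,0]},{"grip":8.5,"dp":[-12,7,-3],"rotation":[0.3,0,0]},{"grip":8.5,"dp":[-15,10,-5],"rotation":[0.4,0,0]},{"grip":8.5,"dp":[-15,14,-7],"rotation":[0.5,0,0]}]'
python3 - <<'E'
from h import *
bars('w13',.15,.185,(.4,.75,-.15,.15))
go(.525,.27,.37,8)
E
```

```text
time: 21.8
tool_pos: [0.5832, -0.0839, 0.2123]
tcp_rot: [0.144, 1.572, -0.142]
wrist_force: [-0.4, -0.2, -0.2]
width: 0.475
time: 22.22
tool_pos: [0.5507, 0.0444, 0.3655]
tcp_rot: [0.541, 1.493, -0.536]
wrist_force: [1.3, 1.2, 0.5]
width: 0.996
bar px [147 182  95 120] [583.6 -88.3] [ 33.9 199.3] 79.99 z 0.1692
t 22.27 at [0.5486 0.052  0.3666] yyaw 50.39 tilt 0.68 q1 0.05 q6 -0.83
  dp [ -0.21  15.3  -15.72] rot [ 0.74  -0.001 -0.012] turns 42.4
  dp [ -0.21  15.3  -15.72] rot [-2.402e+00  1.500e-02 -2.000e-03] turns 137.6
```

View pics/w13.png

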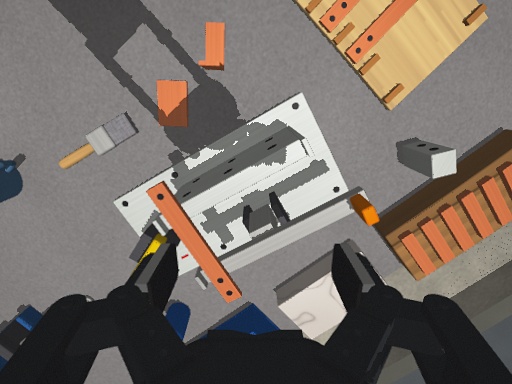

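The first bar lies across both rests: centre (0.584,-0.086), top z 0.169, square. Next bar: (0.522,0.356), yaw 7.6.

```bash
python3 -m creep '[{"grip":7,"dp":[0,2.6,-2.7],"rotation":[0.12,0,0]},{"grip":7,"dp":[0,5.2,-5.4],"rotation":[0.24,0,0]},{"grip":7,"dp":[0,7.8,-8],"rotation":[0.36,0,0]},{"grip":7,"dp":[0,10.4,-10.7],"rotation":[0.48,0,0]},{"grip":7,"dp":[0,13,-13.4],"rotation":[0.6,0,0]}]'
python3 -c "
from h import *
go(.5225,.356,.12,7.7)"
```

```text
time: 22.68
tool_pos: [0.5268, 0.2294, 0.3595]
tcp_rot: [0.989, 1.334, -0.987]
wrist_force: [0.8, -0.2, 0.4]
width: 0.814
t 22.68 at [0.5268 0.2294 0.3595] yyaw 16.98 tilt 0.1 q1 0.37 q6 0.07
  dp [ 23.96   3.24 -12.24] rot [ 0.162  0.    -0.002] turns 9.3
  dp [ 23.96   3.24 -12.24] rot [-2.98   0.003  0.   ] turns 170.7
```

```bash
python3 -m creep '[{"grip":6,"dp":[1,0.9,-3.6],"rotation":[0.08,0,0]},{"grip":6,"dp":[2,1.8,-7],"rotation":[0.16,0,0]},{"grip":6,"dp":[4,2.7,-10],"rotation":[0.162,0,0]},{"grip":6,"dp":[7.5,3.2,-12],"rotation":[0.162,0,0]},{"grip":6,"dp":[11,3.2,-12.2],"rotation":[0.162,0,0]}]'
python3 -m creep '[{"grip":4.7,"dp":[4,0,0],"rotation":[0,0,0]},{"grip":4.7,"dp":[8,0,0],"rotation":[0,0,0]},{"grip":4.7,"dp":[12,0,0],"rotation":[0,0,0]},{"grip":4.7,"dp":[13,0,0],"rotation":[0,0,0]},{"grip":4.7,"dp":[13,0,0],"rotation":[0,0,0]}]'
python3 -c "
from h import *
go(.5225,.356,.029,7.7)
bars('w14')
go(.5225,.356,.029,7.7)"
```

```text
time: 23.1
tool_pos: [0.5219, 0.3586, 0.2498]
tcp_rot: [1.108, 1.273, -1.097]
wrist_force: [0.5, -1.2, -1.4]
width: 0.705
time: 23.52
tool_pos: [0.5185, 0.3519, 0.1147]
tcp_rot: [1.099, 1.274, -1.113]
wrist_force: [-0.5, -0.0, 0.8]
width: 0.551
t 23.52 at [0.5185 0.3519 0.1147] yyaw 8.03 tilt 0.49 q1 0.56 q6 0.42
  dp [ 8.56  0.52 -0.39] rot [0.006 0.004 0.008] turns 0.6
  dp [ 8.56  0.52 -0.39] rot [-3.136 -0.012  0.006] turns 179.7
bar px [ 89  49  49 227] [394.7 354.5] [ 26.1 200.1] 3.96 z 0.0212
bar px [162  67  44 186] [455.2 369.6] [ 25.3 159. ] 8.18 z 0.0213
bar px [248  70  33 221] [522.3 356. ] [ 24.8 199.4] 7.6 z 0.0214
t 23.57 at [0.5207 0.3532 0.1183] yyaw 8.02 tilt 0.15 q1 0.56 q6 0.42
  dp [ 8.92  0.23 -0.26] rot [0.006 0.001 0.002] turns 0.4
  dp [ 8.92  0.23 -0.26] rot [-3.136e+00 -4.000e-03  2.000e-03] turns 179.7
```

View pics/w14.png

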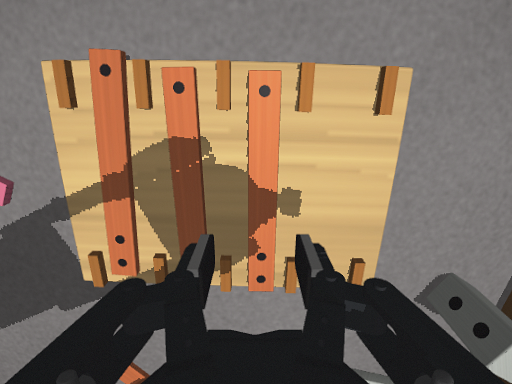

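Three bars are left. The target at (264,180) lies between the fingers at (522.3,356.0), unchanged.

```bash
python3 -m creep '[{"grip":4.7,"dp":[1.5,0.1,-0.1],"rotation":[0.005,0,0]},{"grip":4.7,"dp":[3.5,0.1,-0.1],"rotation":[0.005,0,0]},{"grip":4.7,"dp":[5.5,0.1,-0.1],"rotation":[0.005,0,0]},{"grip":4.7,"dp":[6.8,0.1,-0.1],"rotation":[0.005,0,0]},{"grip":4.7,"dp":[6.8,0.1,-0.1],"rotation":[0.005,0,0]}]'
python3 -c "
from h import *
go(.5225,.356,.029,7.7)"
```

```text
time: 23.98
tool_pos: [0.5225, 0.3548, 0.0515]
tcp_rot: [1.109, 1.269, -1.109]
wrist_force: [-0.4, -0.5, -0.6]
width: 0.554
t 23.98 at [0.5225 0.3548 0.0515] yyaw 7.72 tilt 0.02 q1 0.56 q6 0.42
  dp [ 2.25  0.02 -0.12] rot [ 0.  0. -0.] turns 0.0
  dp [ 2.25  0.02 -0.12] rot [-3.141  0.     0.   ] turns 180.0
```

```bash
python3 -m creep '[{"grip":4.7,"dp":[0.8,0,-0.1],"rotation":[0,0,0]},{"grip":4.7,"dp":[1.6,0,-0.1],"rotation":[0,0,0]},{"grip":4.7,"dp":[2.2,0,-0.1],"rotation":[0,0,0]},{"grip":4.7,"dp":[2.2,0,-0.1],"rotation":[0,0,0]},{"grip":4.7,"dp":[2.2,0,-0.1],"rotation":[0,0,0]}]'
python3 -c "
from h import *
go(.5225,.356,.029,7.7)"
```

```text
time: 24.4
tool_pos: [0.5222, 0.3559, 0.0295]
tcp_rot: [1.109, 1.269, -1.109]
wrist_force: [0.1, 0.0, 0.3]
width: 0.548
t 24.4 at [0.5222 0.3559 0.0295] yyaw 7.72 tilt 0.03 q1 0.56 q6 0.42
  dp [ 0.05  0.04 -0.01] rot [ 0.  0. -0.] turns 0.0
  dp [ 0.05  0.04 -0.01] rot [-3.141e+00  1.000e-03  0.000e+00] turns 180.0
```

```bash
python3 -m creep '[{"grip":1.5,"dp":[0,0,0],"rotation":[0,0,0]},{"grip":1.5,"dp":[0,0,0],"rotation":[0,0,0]},{"grip":1.5,"dp":[0,0,0],"rotation":[0,0,0]},{"grip":1.5,"dp":[0,0,0],"rotation":[0,0,0]},{"grip":1.5,"dp":[0,0,0],"rotation":[0,0,0]}]' 80
python3 -m creep '[{"grip":1.5,"dp":[-1,0,0],"rotation":[0,0,0]},{"grip":1.5,"dp":[-3,0,0],"rotation":[0,0,0]},{"grip":1.5,"dp":[-6,0,0],"rotation":[0,0,0]},{"grip":1.5,"dp":[-10,0,0],"rotation":[0,0,0]},{"grip":1.5,"dp":[-14,0,0],"rotation":[0,0,0]}]' 80
python3 -c "
from h import *
t=jig(0,-.027); print(t); go(t[0],t[1],.25,79.7)"
```

```text
time: 24.82
tool_pos: [0.523, 0.3563, 0.0307]
tcp_rot: [1.111, 1.269, -1.107]
wrist_force: [-0.1, -0.9, 5.5]
width: 0.257
time: 25.23
tool_pos: [0.5199, 0.3546, 0.1683]
tcp_rot: [1.105, 1.271, -1.114]
wrist_force: [1.8, 0.6, -4.1]
width: 0.252
[ 0.59417234 -0.0312649 ]
t 25.23 at [0.5199 0.3546 0.1683] yyaw 7.72 tilt 0.32 q1 0.56 q6 0.42
  dp [-8.09  2.14 39.26] rot [-1.256e+00 -1.000e-03  6.000e-03] turns 72.0
  dp [-8.09  2.14 39.26] rot [1.885e+00 6.000e-03 1.000e-03] turns 108.0
```

```bash
python3 -m creep '[{"grip":1.5,"dp":[-3,0,2],"rotation":[-0.1,0,0]},{"grip":1.5,"dp":[-6,0.4,4.5],"rotation":[-0.21,0,0]},{"grip":1.5,"dp":[-8,0.8,8],"rotation":[-0.33,0,0]},{"grip":1.5,"dp":[-8,1,12],"rotation":[-0.45,0,0]},{"grip":1.5,"dp":[-8,1.2,16],"rotation":[-0.57,0,0]}]'
python3 -c "
from h import *
t=jig(0,-.027); go(t[0],t[1],.25,79.7)"
```

```text
time: 25.65
tool_pos: [0.5557, 0.1992, 0.2515]
tcp_rot: [0.675, 1.461, -0.671]
wrist_force: [-0.0, -0.8, -5.4]
width: 0.255
t 25.65 at [0.5557 0.1992 0.2515] yyaw 40.61 tilt 0.21 q1 0.3 q6 -0.41
  dp [  0.14 -12.09  20.  ] rot [-0.682  0.003 -0.003] turns 39.1
  dp [  0.14 -12.09  20.  ] rot [ 2.459 -0.003 -0.003] turns 140.9
```

```bash
python3 -m creep '[{"grip":1.5,"dp":[0,-2,3.4],"rotation":[-0.12,0,0]},{"grip":1.5,"dp":[0,-4,6.8],"rotation":[-0.24,0,0]},{"grip":1.5,"dp":[0,-6,10],"rotation":[-0.36,0,0]},{"grip":1.5,"dp":[0,-8,13.3],"rotation":[-0.48,0,0]},{"grip":1.5,"dp":[0,-10,16.6],"rotation":[-0.6,0,0]}]'
python3 -c "
from h import *
t=jig(0,-.027); go(t[0],t[1],.25,79.7)"
```

```text
time: 26.07
tool_pos: [0.5844, 0.0095, 0.2484]
tcp_rot: [0.216, 1.562, -0.215]
wrist_force: [-0.3, 0.8, -3.9]
width: 0.257
t 26.07 at [0.5844 0.0095 0.2484] yyaw 74.27 tilt 0.11 q1 -0.03 q6 -1.32
  dp [-0.16 -3.66  2.05] rot [-0.095 -0.002  0.   ] turns 5.4
  dp [-0.16 -3.66  2.05] rot [3.047e+00 0.000e+00 3.000e-03] turns 174.6
```

```bash
python3 -m creep '[{"grip":1.5,"dp":[0.5,-2,1],"rotation":[-0.09,0,0]},{"grip":1.5,"dp":[1.5,-3.4,1.9],"rotation":[-0.09,0,0]},{"grip":1.5,"dp":[3,-3.5,1.9],"rotation":[-0.09,0,0]},{"grip":1.5,"dp":[4,-3.5,1.9],"rotation":[-0.09,0,0]},{"grip":1.5,"dp":[4,-3.5,1.9],"rotation":[-0.09,0,0]}]'
python3 -m creep '[{"grip":1.5,"dp":[0,0,0],"rotation":[0,0,0]},{"grip":1.5,"dp":[0,0,0],"rotation":[0,0,0]}]'
python3 -c "
from h import *
t=jig(0,-.027); go(t[0],t[1],.185,79.7);snap('wrist','w15')"
```

```text
time: 26.48
tool_pos: [0.5913, -0.0276, 0.2054]
tcp_rot: [0.151, 1.573, -0.15]
wrist_force: [-0.7, 0.1, -4.7]
width: 0.258
time: 26.65
tool_pos: [0.5942, -0.027, 0.2098]
tcp_rot: [0.149, 1.565, -0.149]
wrist_force: [0.5, -0.5, -4.2]
width: 0.256
t 26.65 at [ 0.5942 -0.027   0.2098] yyaw 79.14 tilt 0.04 q1 -0.09 q6 -1.47
  dp [ 2.48 -0.42  0.07] rot [-0.01   0.001 -0.   ] turns 0.6
  dp [ 2.48 -0.42  0.07] rot [ 3.132e+00 -1.000e-03 -1.000e-03] turns 179.4
```

View pics/w15.png

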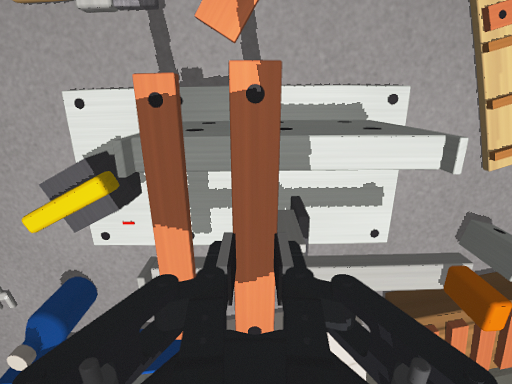

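The second bar is square above the rests and clear of the first. Lowering.

```bash
python3 -m creep '[{"grip":1.5,"dp":[0.8,-0.3,0.05],"rotation":[-0.01,0,0]},{"grip":1.5,"dp":[1.6,-0.4,0.05],"rotation":[-0.01,0,0]},{"grip":1.5,"dp":[2.4,-0.4,0.05],"rotation":[-0.01,0,0]},{"grip":1.5,"dp":[2.6,-0.4,0.05],"rotation":[-0.01,0,0]},{"grip":1.5,"dp":[2.6,-0.4,0.05],"rotation":[-0.01,0,0]}]'
python3 -m creep '[{"grip":1.5,"dp":[0.15,0,0],"rotation":[0,0,0]},{"grip":1.5,"dp":[0.3,0,0],"rotation":[0,0,0]},{"grip":1.5,"dp":[0.4,0,0],"rotation":[0,0,0]},{"grip":1.5,"dp":[0.4,0,0],"rotation":[0,0,0]},{"grip":1.5,"dp":[0.4,0,0],"rotation":[0,0,0]}]'
```

```text
time: 27.12
tool_pos: [0.5929, -0.0316, 0.1818]
tcp_rot: [0.142, 1.568, -0.142]
wrist_force: [0.1, -0.7, -4.1]
width: 0.254
time: 27.53
tool_pos: [0.5942, -0.0318, 0.1798]
tcp_rot: [0.142, 1.565, -0.142]
wrist_force: [-0.3, 0.2, -4.4]
width: 0.256
```

```bash
python3 -m creep '[{"grip":1.5,"dp":[0.1,0,0],"rotation":[0,0,0]},{"grip":1.5,"dp":[0.2,0,0],"rotation":[0,0,0]},{"grip":1.5,"dp":[0.2,0,0],"rotation":[0,0,0]},{"grip":1.5,"dp":[0.2,0,0],"rotation":[0,0,0]}]'
```

```text
time: 27.87
tool_pos: [0.5945, -0.0318, 0.1785]
tcp_rot: [0.142, 1.564, -0.142]
wrist_force: [-2.7, -0.1, 0.3]
width: 0.257
```

In contact. Releasing and going back for the third bar at (0.457,0.350).

```bash
python3 -m creep '[{"grip":4,"dp":[0,0,0],"rotation":[0,0,0]},{"grip":4,"dp":[0,0,0],"rotation":[0,0,0]},{"grip":4,"dp":[0,0,0],"rotation":[0,0,0]},{"grip":4,"dp":[-1.5,0,0],"rotation":[0,0,0]},{"grip":4,"dp":[-4,0,0],"rotation":[0,0,0]}]' 40
python3 -m creep '[{"grip":8.5,"dp":[-4,1.5,0],"rotation":[0.1,0,0]},{"grip":8.5,"dp":[-8,4,-1],"rotation":[0.2,0,0]},{"grip":8.5,"dp":[-12,7,-3],"rotation":[0.3,0,0]},{"grip":8.5,"dp":[-15,10,-5],"rotation":[0.4,0,0]},{"grip":8.5,"dp":[-15,13,-8],"rotation":[0.5,0,0]}]'
python3 - <<'E'
from h import *
bars('w16',.15,.185,(.4,.75,-.15,.15))
go(.457,.3505,.33,8)
E
```

```text
time: 28.28
tool_pos: [0.5918, -0.0316, 0.2146]
tcp_rot: [0.142, 1.572, -0.142]
wrist_force: [0.0, -0.1, 0.6]
width: 0.473
time: 28.7
tool_pos: [0.5515, 0.0936, 0.3679]
tcp_rot: [0.541, 1.494, -0.534]
wrist_force: [1.4, 1.5, -0.2]
width: 0.996
bar px [154 184  92 119] [592.1 -35.4] [ 32.9 199.4] 79.69 z 0.1692
bar px [122 204  43  49] [519.8 -76.3] [33.9 70.1] 80.12 z 0.1693
bar px [176 259  40  58] [630.  -98.8] [ 37.7 102.7] 80.49 z 0.1689
t 28.75 at [0.5476 0.1002 0.3693] yyaw 50.49 tilt 0.63 q1 0.13 q6 -0.75
  dp [  4.03  13.51 -22.92] rot [ 0.742 -0.002 -0.011] turns 42.5
  dp [  4.03  13.51 -22.92] rot [-2.4    0.014 -0.003] turns 137.5
```

View pics/w16.png

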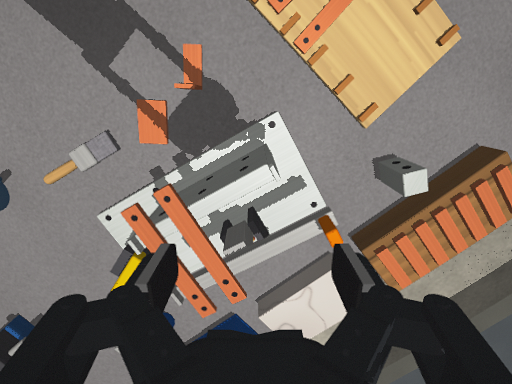

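Two bars now lie parallel across the rests, both with top z 0.169.

```bash
python3 -m creep '[{"grip":7,"dp":[0.5,2,-3.4],"rotation":[0.12,0,0]},{"grip":7,"dp":[1,4,-6.8],"rotation":[0.24,0,0]},{"grip":7,"dp":[1.5,6,-10.2],"rotation":[0.36,0,0]},{"grip":7,"dp":[2,8,-13.6],"rotation":[0.48,0,0]},{"grip":7,"dp":[2.5,10,-17],"rotation":[0.6,0,0]}]'
python3 -c "
from h import *
go(.457,.3505,.12,8.1)"
```

```text
time: 29.17
tool_pos: [0.4821, 0.2719, 0.338]
tcp_rot: [0.978, 1.339, -0.976]
wrist_force: [1.3, 0.7, -0.8]
width: 0.82
t 29.17 at [0.4821 0.2719 0.338 ] yyaw 17.83 tilt 0.1 q1 0.47 q6 0.16
  dp [ 2.18e+01 -2.00e-02 -8.25e+00] rot [ 0.17  -0.    -0.002] turns 9.7
  dp [ 2.18e+01 -2.00e-02 -8.25e+00] rot [-2.972  0.003 -0.   ] turns 170.3
```

```bash
python3 -m creep '[{"grip":6,"dp":[1.5,0,-3],"rotation":[0.08,0,0]},{"grip":6,"dp":[3.5,0,-6],"rotation":[0.17,0,0]},{"grip":6,"dp":[6,0,-8.2],"rotation":[0.17,0,0]},{"grip":6,"dp":[9.5,0,-8.2],"rotation":[0.17,0,0]},{"grip":6,"dp":[13,0,-8.2],"rotation":[0.17,0,0]}]'
python3 -m creep '[{"grip":4.7,"dp":[3.5,0,0],"rotation":[0,0,0]},{"grip":4.7,"dp":[7,0,0],"rotation":[0,0,0]},{"grip":4.7,"dp":[8.5,0,0],"rotation":[0,0,0]},{"grip":4.7,"dp":[8.5,0,0],"rotation":[0,0,0]},{"grip":4.7,"dp":[8.5,0,0],"rotation":[0,0,0]}]'
python3 -c "
from h import *
bars('w17')
go(.457,.3505,.029,8.1)"
```

```text
time: 29.58
tool_pos: [0.4574, 0.3505, 0.2078]
tcp_rot: [1.101, 1.275, -1.095]
wrist_force: [1.4, -0.4, -0.6]
width: 0.701
time: 30.0
tool_pos: [0.4569, 0.348, 0.122]
tcp_rot: [1.099, 1.275, -1.102]
wrist_force: [0.4, 0.2, 0.8]
width: 0.549
bar px [172  54  34 212] [393.8 360.5] [ 25.5 188. ] 3.64 z 0.0213
bar px [243  74  32 214] [457.9 350.1] [ 24.9 198.7] 8.37 z 0.0214
t 30.05 at [0.4582 0.3488 0.1239] yyaw 8.4 tilt 0.12 q1 0.61 q6 0.46
  dp [ 9.49 -0.11 -0.18] rot [ 0.005 -0.001 -0.002] turns 0.3
  dp [ 9.49 -0.11 -0.18] rot [-3.136e+00  3.000e-03 -1.000e-03] turns 179.7
```

View pics/w17.png

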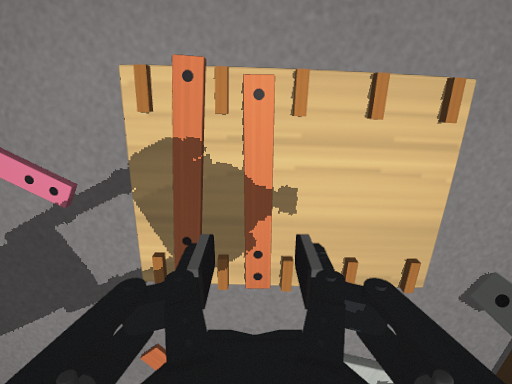

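The third bar at (258,180) measures (457.9,350.1), yaw 8.4, and is centred. Descending.

```bash
python3 -m creep '[{"grip":4.7,"dp":[1.5,0,-0.15],"rotation":[0,0,0]},{"grip":4.7,"dp":[3.5,0,-0.15],"rotation":[0,0,0]},{"grip":4.7,"dp":[5.5,0,-0.15],"rotation":[0,0,0]},{"grip":4.7,"dp":[7.3,0,-0.15],"rotation":[0,0,0]},{"grip":4.7,"dp":[7.3,0,-0.15],"rotation":[0,0,0]}]'
python3 -m creep '[{"grip":4.7,"dp":[0.8,0,0],"rotation":[0,0,0]},{"grip":4.7,"dp":[1.6,0,0],"rotation":[0,0,0]},{"grip":4.7,"dp":[2.0,0,0],"rotation":[0,0,0]},{"grip":4.7,"dp":[2.0,0,0],"rotation":[0,0,0]},{"grip":4.7,"dp":[2.0,0,0],"rotation":[0,0,0]}]'
python3 -c "
from h import *
go(.4578,.3503,.029,8.3)"
```

```text
time: 30.47
tool_pos: [0.4568, 0.3495, 0.0491]
tcp_rot: [1.1, 1.275, -1.101]
wrist_force: [-0.6, -0.7, -0.8]
width: 0.551
time: 30.88
tool_pos: [0.4576, 0.3501, 0.0304]
tcp_rot: [1.102, 1.274, -1.1]
wrist_force: [0.1, -0.6, 0.4]
width: 0.548
t 30.88 at [0.4576 0.3501 0.0304] yyaw 8.39 tilt 0.08 q1 0.61 q6 0.46
  dp [ 0.14  0.02 -0.02] rot [ 0.002 -0.    -0.001] turns 0.1
  dp [ 0.14  0.02 -0.02] rot [-3.14e+00  2.00e-03 -0.00e+00] turns 179.9
```

```bash
python3 -m creep '[{"grip":1.5,"dp":[0.1,0,0],"rotation":[0,0,0]},{"grip":1.5,"dp":[0.1,0,0],"rotation":[0,0,0]},{"grip":1.5,"dp":[0.1,0,0],"rotation":[0,0,0]},{"grip":1.5,"dp":[0.1,0,0],"rotation":[0,0,0]},{"grip":1.5,"dp":[0.1,0,0],"rotation":[0,0,0]}]' 80
python3 -m creep '[{"grip":1.5,"dp":[-1,0,0],"rotation":[0,0,0]},{"grip":1.5,"dp":[-3,0,0],"rotation":[0,0,0]},{"grip":1.5,"dp":[-6,0,0],"rotation":[0,0,0]},{"grip":1.5,"dp":[-10,0,0],"rotation":[0,0,0]},{"grip":1.5,"dp":[-14,0,0],"rotation":[0,0,0]}]' 80
python3 -c "
from h import *
t=jig(0,.027); print(t); go(t[0],t[1],.25,79.7)"
```

```text
time: 31.3
tool_pos: [0.4583, 0.3505, 0.0301]
tcp_rot: [1.103, 1.274, -1.098]
wrist_force: [-0.6, -0.2, 5.9]
width: 0.261
time: 31.72
tool_pos: [0.4548, 0.3484, 0.1679]
tcp_rot: [1.096, 1.276, -1.106]
wrist_force: [1.8, -0.1, -4.4]
width: 0.256
[0.60382766 0.0218649 ]
t 31.72 at [0.4548 0.3484 0.1679] yyaw 8.39 tilt 0.33 q1 0.61 q6 0.46
  dp [-8.17  9.94 34.5 ] rot [-1.245e+00 -1.000e-03  6.000e-03] turns 71.3
  dp [-8.17  9.94 34.5 ] rot [1.897e+00 7.000e-03 1.000e-03] turns 108.7
```

```bash
python3 -m creep '[{"grip":1.5,"dp":[-3,0.5,1.8],"rotation":[-0.1,0,0]},{"grip":1.5,"dp":[-6,1.5,4.2],"rotation":[-0.21,0,0]},{"grip":1.5,"dp":[-8,2.5,7.4],"rotation":[-0.33,0,0]},{"grip":1.5,"dp":[-8,3.7,10.9],"rotation":[-0.45,0,0]},{"grip":1.5,"dp":[-8,4.8,14.4],"rotation":[-0.57,0,0]}]'
python3 -c "
from h import *
t=jig(0,.027); go(t[0],t[1],.25,79.7)"
```

```text
time: 32.13
tool_pos: [0.5259, 0.2143, 0.251]
tcp_rot: [0.665, 1.465, -0.661]
wrist_force: [-0.2, -0.4, -5.9]
width: 0.254
t 32.13 at [0.5259 0.2143 0.251 ] yyaw 41.33 tilt 0.2 q1 0.34 q6 -0.38
  dp [ 0.1  -6.86 19.6 ] rot [-0.67   0.002 -0.003] turns 38.4
  dp [ 0.1  -6.86 19.6 ] rot [ 2.472 -0.003 -0.003] turns 141.6
```

```bash
python3 -m creep '[{"grip":1.5,"dp":[0,-1.3,3.6],"rotation":[-0.12,0,0]},{"grip":1.5,"dp":[0,-2.6,7.2],"rotation":[-0.24,0,0]},{"grip":1.5,"dp":[0,-3.9,10.8],"rotation":[-0.36,0,0]},{"grip":1.5,"dp":[0,-5.2,14.4],"rotation":[-0.48,0,0]},{"grip":1.5,"dp":[0,-6.3,17.8],"rotation":[-0.6,0,0]}]'
python3 -m creep '[{"grip":1.5,"dp":[0,0,0],"rotation":[-0.07,0,0]},{"grip":1.5,"dp":[0,0,0],"rotation":[-0.07,0,0]},{"grip":1.5,"dp":[0,0,0],"rotation":[-0.07,0,0]}]'
python3 -c "
from h import *
t=jig(0,.027); go(t[0],t[1],.185,79.7)"
```

```text
time: 32.55
tool_pos: [0.5929, 0.0379, 0.2478]
tcp_rot: [0.2, 1.564, -0.2]
wrist_force: [0.3, 0.5, -3.9]
width: 0.255
time: 32.8
tool_pos: [0.593, 0.0396, 0.2478]
tcp_rot: [0.153, 1.568, -0.152]
wrist_force: [-0.5, -0.2, -4.7]
width: 0.26
t 32.8 at [0.593  0.0396 0.2478] yyaw 78.9 tilt 0.15 q1 0.02 q6 -1.35
  dp [ 6.27 -1.53  1.42] rot [-0.014 -0.003 -0.   ] turns 0.8
  dp [ 6.27 -1.53  1.42] rot [ 3.128e+00 -1.000e-03  4.000e-03] turns 179.2
```

```bash
python3 -m creep '[{"grip":1.5,"dp":[0.5,-0.8,0.7],"rotation":[-0.014,0,0]},{"grip":1.5,"dp":[1.8,-1.5,1.3],"rotation":[-0.014,0,0]},{"grip":1.5,"dp":[3.1,-1.5,1.4],"rotation":[-0.014,0,0]},{"grip":1.5,"dp":[4,-1.5,1.4],"rotation":[-0.014,0,0]},{"grip":1.5,"dp":[4,-1.5,1.4],"rotation":[-0.014,0,0]}]'
python3 -c "
from h import *
t=jig(0,.027); go(t[0],t[1],.185,79.7);snap('wrist','w18')"
```

```text
time: 33.22
tool_pos: [0.6022, 0.0232, 0.2045]
tcp_rot: [0.139, 1.573, -0.139]
wrist_force: [-0.2, -0.2, -4.8]
width: 0.255
t 33.22 at [0.6022 0.0232 0.2045] yyaw 79.89 tilt 0.4 q1 -0.0 q6 -1.4
  dp [ 1.95 -0.1   0.2 ] rot [ 0.003 -0.007  0.001] turns 0.4
  dp [ 1.95 -0.1   0.2 ] rot [-3.138e+00 -1.000e-03 -1.100e-02] turns 179.8
```

View pics/w18.png

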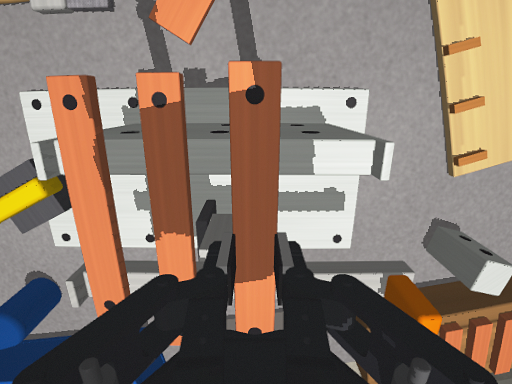

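The third bar is square over the rests, clear of the other two. Lowering.

```bash
python3 -m creep '[{"grip":1.5,"dp":[0.6,-0.1,0],"rotation":[0,0,0]},{"grip":1.5,"dp":[1.4,-0.1,0],"rotation":[0,0,0]},{"grip":1.5,"dp":[2.2,-0.1,0],"rotation":[0,0,0]},{"grip":1.5,"dp":[2.6,-0.1,0],"rotation":[0,0,0]},{"grip":1.5,"dp":[2.6,-0.1,0],"rotation":[0,0,0]}]'
python3 -m creep '[{"grip":1.5,"dp":[0.15,0,0],"rotation":[0,0,0]},{"grip":1.5,"dp":[0.25,0,0],"rotation":[0,0,0]},{"grip":1.5,"dp":[0.25,0,0],"rotation":[0,0,0]},{"grip":1.5,"dp":[0.25,0,0],"rotation":[0,0,0]},{"grip":1.5,"dp":[0.25,0,0],"rotation":[0,0,0]}]'
```

```text
time: 33.68
tool_pos: [0.6038, 0.0214, 0.1813]
tcp_rot: [0.139, 1.568, -0.139]
wrist_force: [-1.0, -0.3, -4.1]
width: 0.256
time: 34.1
tool_pos: [0.6052, 0.0213, 0.181]
tcp_rot: [0.139, 1.565, -0.138]
wrist_force: [-0.2, 0.5, -4.5]
width: 0.256
```

```bash
python3 -m creep '[{"grip":1.5,"dp":[0.1,0,0],"rotation":[0,0,0]},{"grip":1.5,"dp":[0.2,0,0],"rotation":[0,0,0]},{"grip":1.5,"dp":[0.3,0,0],"rotation":[0,0,0]},{"grip":1.5,"dp":[0.35,0,0],"rotation":[0,0,0]},{"grip":1.5,"dp":[0.35,0,0],"rotation":[0,0,0]}]'
```

```text
time: 34.52
tool_pos: [0.6051, 0.0213, 0.1779]
tcp_rot: [0.139, 1.565, -0.138]
wrist_force: [-1.7, -0.3, 1.8]
width: 0.254
```

In contact. Releasing, then on to the last bar at (0.394,0.355), yaw 3.7.

```bash
python3 -m creep '[{"grip":4,"dp":[0,0,0],"rotation":[0,0,0]},{"grip":4,"dp":[0,0,0],"rotation":[0,0,0]},{"grip":4,"dp":[0,0,0],"rotation":[0,0,0]},{"grip":4,"dp":[-1.5,0,0],"rotation":[0,0,0]},{"grip":4,"dp":[-4,0,0],"rotation":[0,0,0]}]' 40
python3 -m creep '[{"grip":8.5,"dp":[-4,1.5,0],"rotation":[0.1,0,0]},{"grip":8.5,"dp":[-8,4,-1],"rotation":[0.2,0,0]},{"grip":8.5,"dp":[-12,7,-3],"rotation":[0.3,0,0]},{"grip":8.5,"dp":[-13,9,-6],"rotation":[0.42,0,0]},{"grip":8.5,"dp":[-13,11,-9],"rotation":[0.54,0,0]}]'
python3 - <<'E'
from h import *
bars('w19',.15,.185,(.4,.75,-.15,.15))
go(.394,.355,.33,3.7)
E
```

```text
time: 34.93
tool_pos: [0.6028, 0.0213, 0.2141]
tcp_rot: [0.138, 1.572, -0.139]
wrist_force: [0.5, 0.1, 0.6]
width: 0.469
time: 35.35
tool_pos: [0.542, 0.1425, 0.3521]
tcp_rot: [0.57, 1.487, -0.561]
wrist_force: [0.4, 1.1, 0.4]
width: 0.995
bar px [165 201  98 117] [603.4  17.8] [ 33.2 199.4] 79.75 z 0.1692
bar px [131 221  33  32] [515. -17.] [26.3 41.8] 80.14 z 0.1693
bar px [101 240  36  39] [511.5 -77.6] [41.  54.3] 81.02 z 0.1696
bar px [176 260  55  70] [626.3 -38.1] [ 25.8 131.3] 79.43 z 0.1689
bar px [163 301  38  44] [638.9 -90.6] [25.9 79.5] 74.22 z 0.1687
t 35.4 at [0.5361 0.1477 0.3517] yyaw 48.25 tilt 0.48 q1 0.22 q6 -0.62
  dp [  2.25   5.99 -24.4 ] rot [ 0.778 -0.004 -0.007] turns 44.6
  dp [  2.25   5.99 -24.4 ] rot [-2.364  0.009 -0.005] turns 135.5
```

View pics/w19.png

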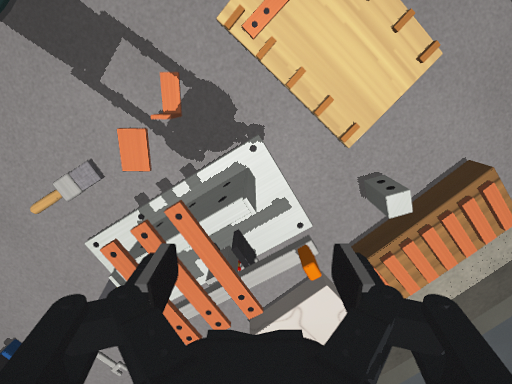

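Three bars now lie parallel across the rests, and the last is on the board near (265,17).

```bash
python3 -m creep '[{"grip":7,"dp":[0.5,1,-3.8],"rotation":[0.12,0,0]},{"grip":7,"dp":[1,2,-7.6],"rotation":[0.24,0,0]},{"grip":7,"dp":[1.5,3,-11.4],"rotation":[0.36,0,0]},{"grip":7,"dp":[2,4,-15.2],"rotation":[0.48,0,0]},{"grip":7,"dp":[2.5,5,-19],"rotation":[0.6,0,0]}]'
python3 -c "
from h import *
go(.3942,.355,.12,3.8)"
```

```text
time: 35.82
tool_pos: [0.4325, 0.2988, 0.3222]
tcp_rot: [1.005, 1.326, -1.002]
wrist_force: [0.9, 0.7, 0.1]
width: 0.821
t 35.82 at [0.4325 0.2988 0.3222] yyaw 15.81 tilt 0.11 q1 0.56 q6 0.28
  dp [20.22 -2.2  -6.44] rot [ 0.21  -0.    -0.002] turns 12.0
  dp [20.22 -2.2  -6.44] rot [-2.932  0.003 -0.   ] turns 168.0
```

```bash
python3 -m creep '[{"grip":6,"dp":[1.5,-1,-3],"rotation":[0.11,0,0]},{"grip":6,"dp":[3.5,-2,-5.8],"rotation":[0.21,0,0]},{"grip":6,"dp":[6.5,-2.2,-6.4],"rotation":[0.21,0,0]},{"grip":6,"dp":[10,-2.2,-6.4],"rotation":[0.21,0,0]},{"grip":6,"dp":[13.5,-2.2,-6.4],"rotation":[0.21,0,0]}]'
python3 -m creep '[{"grip":4.7,"dp":[3.5,0,0],"rotation":[0,0,0]},{"grip":4.7,"dp":[6.5,0,0],"rotation":[0,0,0]},{"grip":4.7,"dp":[6.5,0,0],"rotation":[0,0,0]},{"grip":4.7,"dp":[6.5,0,0],"rotation":[0,0,0]},{"grip":4.7,"dp":[6.5,0,0],"rotation":[0,0,0]}]'
python3 -c "
from h import *
bars('w20')
go(.3942,.355,.029,3.8)"
```

```text
time: 36.23
tool_pos: [0.3947, 0.3544, 0.1869]
tcp_rot: [1.157, 1.242, -1.151]
wrist_force: [0.4, 0.4, -0.6]
width: 0.705
time: 36.65
tool_pos: [0.3959, 0.3539, 0.1239]
tcp_rot: [1.159, 1.241, -1.154]
wrist_force: [0.5, -0.5, 0.8]
width: 0.55
bar px [239  76  32 212] [394.1 354.5] [ 24.8 198.9] 3.8 z 0.0214
t 36.7 at [0.3966 0.3544 0.1249] yyaw 4.08 tilt 0.3 q1 0.68 q6 0.61
  dp [ 9.59 -0.27 -0.05] rot [ 0.005 -0.003 -0.004] turns 0.4
  dp [ 9.59 -0.27 -0.05] rot [-3.137  0.007 -0.004] turns 179.7
```

View pics/w20.png

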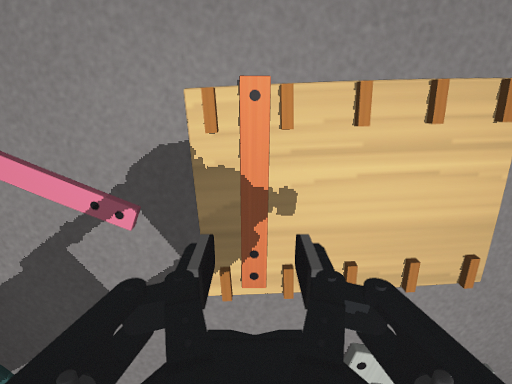

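The copper bar at (255,180) is centred at (394.1,354.5). The pink look-alike at (80,195) is well clear. Descending.

```bash
python3 -m creep '[{"grip":4.7,"dp":[1.5,-0.2,0],"rotation":[0.005,0,0]},{"grip":4.7,"dp":[3.5,-0.2,0],"rotation":[0.005,0,0]},{"grip":4.7,"dp":[5.5,-0.2,0],"rotation":[0.005,0,0]},{"grip":4.7,"dp":[7.3,-0.2,0],"rotation":[0.005,0,0]},{"grip":4.7,"dp":[7.3,-0.2,0],"rotation":[0.005,0,0]}]'
python3 -m creep '[{"grip":4.7,"dp":[0.8,0,0],"rotation":[0,0,0]},{"grip":4.7,"dp":[1.6,0,0],"rotation":[0,0,0]},{"grip":4.7,"dp":[2.1,0,0],"rotation":[0,0,0]},{"grip":4.7,"dp":[2.1,0,0],"rotation":[0,0,0]},{"grip":4.7,"dp":[2.1,0,0],"rotation":[0,0,0]}]'
python3 -c "
from h import *
go(.3942,.3547,.029,3.8)"
```

```text
time: 37.12
tool_pos: [0.3925, 0.3525, 0.0485]
tcp_rot: [1.16, 1.239, -1.161]
wrist_force: [0.4, -0.4, -0.2]
width: 0.549
time: 37.53
tool_pos: [0.3931, 0.3531, 0.0285]
tcp_rot: [1.161, 1.239, -1.16]
wrist_force: [-0.4, -0.0, -0.2]
width: 0.55
t 37.53 at [0.3931 0.3531 0.0285] yyaw 3.78 tilt 0.06 q1 0.68 q6 0.62
  dp [-0.05  0.12 -0.15] rot [-0.    -0.    -0.001] turns 0.1
  dp [-0.05  0.12 -0.15] rot [ 3.141e+00 -2.000e-03  0.000e+00] turns 180.0
```

```bash
python3 -m creep '[{"grip":4.7,"dp":[0,0.1,-0.1],"rotation":[0,0,0]},{"grip":1.5,"dp":[0,0.1,-0.1],"rotation":[0,0,0]},{"grip":1.5,"dp":[0,0.1,-0.1],"rotation":[0,0,0]},{"grip":1.5,"dp":[0,0.1,-0.1],"rotation":[0,0,0]},{"grip":1.5,"dp":[0,0.1,-0.1],"rotation":[0,0,0]}]' 80
python3 -m creep '[{"grip":1.5,"dp":[0,0,0],"rotation":[0,0,0]},{"grip":1.5,"dp":[-1,0,0],"rotation":[0,0,0]},{"grip":1.5,"dp":[-4,0,0],"rotation":[0,0,0]},{"grip":1.5,"dp":[-8,0,0],"rotation":[0,0,0]},{"grip":1.5,"dp":[-12,0,0],"rotation":[0,0,0]}]' 80
python3 -c "
from h import *
t=jig(0,.081); print(t); go(t[0],t[1],.25,79.7)"
```

```text
time: 37.95
tool_pos: [0.3948, 0.3546, 0.0294]
tcp_rot: [1.162, 1.239, -1.158]
wrist_force: [0.2, -0.6, 5.3]
width: 0.262
time: 38.37
tool_pos: [0.3915, 0.3523, 0.1473]
tcp_rot: [1.156, 1.24, -1.165]
wrist_force: [0.3, 1.3, -4.4]
width: 0.261
[0.61348298 0.07499469]
t 38.37 at [0.3915 0.3523 0.1473] yyaw 3.79 tilt 0.32 q1 0.69 q6 0.62
  dp [-10.26  20.28  29.17] rot [-1.325  0.     0.006] turns 75.9
  dp [-10.26  20.28  29.17] rot [ 1.817  0.006 -0.   ] turns 104.1
```

```bash
python3 -m creep '[{"grip":1.5,"dp":[-3.5,0.5,0.8],"rotation":[-0.1,0,0]},{"grip":1.5,"dp":[-7,2,3],"rotation":[-0.21,0,0]},{"grip":1.5,"dp":[-10,4,5.8],"rotation":[-0.33,0,0]},{"grip":1.5,"dp":[-10.2,6,8.6],"rotation":[-0.45,0,0]},{"grip":1.5,"dp":[-10.2,8,11.5],"rotation":[-0.57,0,0]}]'
python3 -c "
from h import *
t=jig(0,.081); go(t[0],t[1],.25,79.7)"
```

```text
time: 38.78
tool_pos: [0.4817, 0.2457, 0.254]
tcp_rot: [0.733, 1.441, -0.725]
wrist_force: [0.1, -0.1, -5.5]
width: 0.26
t 38.78 at [0.4817 0.2457 0.254 ] yyaw 36.45 tilt 0.38 q1 0.43 q6 -0.21
  dp [ 0.44  0.46 21.56] rot [-0.755  0.004 -0.006] turns 43.3
  dp [ 0.44  0.46 21.56] rot [ 2.387 -0.007 -0.005] turns 136.7
```

```bash
python3 -m creep '[{"grip":1.5,"dp":[0,0.1,3.9],"rotation":[-0.12,0,0]},{"grip":1.5,"dp":[0,0.2,7.8],"rotation":[-0.24,0,0]},{"grip":1.5,"dp":[0,0.3,11.7],"rotation":[-0.36,0,0]},{"grip":1.5,"dp":[0,0.4,15.6],"rotation":[-0.48,0,0]},{"grip":1.5,"dp":[0,0.4,19.4],"rotation":[-0.6,0,0]}]'
python3 -m creep '[{"grip":1.5,"dp":[0,0,0],"rotation":[-0.1,0,0]},{"grip":1.5,"dp":[0,0,0],"rotation":[-0.15,0,0]},{"grip":1.5,"dp":[0,0,0],"rotation":[-0.15,0,0]},{"grip":1.5,"dp":[0,0,0],"rotation":[-0.15,0,0]}]'
python3 -c "
from h import *
t=jig(0,.081); go(t[0],t[1],.185,79.7)"
```

```text
time: 39.2
tool_pos: [0.597, 0.0897, 0.2493]
tcp_rot: [0.264, 1.556, -0.264]
wrist_force: [0.6, 0.6, -4.4]
width: 0.258
time: 39.53
tool_pos: [0.5963, 0.0912, 0.2493]
tcp_rot: [0.153, 1.567, -0.153]
wrist_force: [0.4, 0.6, -3.4]
width: 0.263
t 39.53 at [0.5963 0.0912 0.2493] yyaw 78.85 tilt 0.1 q1 0.11 q6 -1.27
  dp [ 6.42 -1.26  2.01] rot [-0.015 -0.002  0.   ] turns 0.9
  dp [ 6.42 -1.26  2.01] rot [3.127e+00 1.000e-03 3.000e-03] turns 179.2
```

```bash
python3 -m creep '[{"grip":1.5,"dp":[0.5,-0.7,1],"rotation":[-0.015,0,0]},{"grip":1.5,"dp":[1.8,-1.2,1.9],"rotation":[-0.015,0,0]},{"grip":1.5,"dp":[3.1,-1.3,2],"rotation":[-0.015,0,0]},{"grip":1.5,"dp":[4,-1.3,2],"rotation":[-0.015,0,0]},{"grip":1.5,"dp":[4,-1.3,2],"rotation":[-0.015,0,0]}]'
python3 -c "
from h import *
t=jig(0,.081); go(t[0],t[1],.185,79.7);snap('wrist','w21')"
```

```text
time: 39.95
tool_pos: [0.6116, 0.075, 0.2058]
tcp_rot: [0.139, 1.573, -0.141]
wrist_force: [-0.1, 0.3, -5.2]
width: 0.261
t 39.95 at [0.6116 0.075  0.2058] yyaw 79.79 tilt 0.4 q1 0.08 q6 -1.31
  dp [2.07 0.04 0.2 ] rot [ 0.002 -0.007  0.001] turns 0.4
  dp [2.07 0.04 0.2 ] rot [-3.14e+00 -2.00e-03 -1.10e-02] turns 179.9
```

View pics/w21.png

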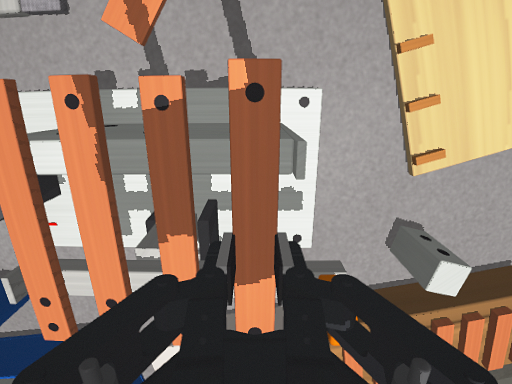

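The last bar is square over the rests, inside the lip at (300,155). Lowering.

```bash
python3 -m creep '[{"grip":1.5,"dp":[0.6,-0.1,0],"rotation":[0,0,0]},{"grip":1.5,"dp":[1.4,-0.1,0],"rotation":[0,0,0]},{"grip":1.5,"dp":[2.2,-0.1,0],"rotation":[0,0,0]},{"grip":1.5,"dp":[2.6,-0.1,0],"rotation":[0,0,0]},{"grip":1.5,"dp":[2.6,-0.1,0],"rotation":[0,0,0]}]'
python3 -m creep '[{"grip":1.5,"dp":[0.15,0,0],"rotation":[0,0,0]},{"grip":1.5,"dp":[0.3,0,0],"rotation":[0,0,0]},{"grip":1.5,"dp":[0.4,0,0],"rotation":[0,0,0]},{"grip":1.5,"dp":[0.4,0,0],"rotation":[0,0,0]},{"grip":1.5,"dp":[0.4,0,0],"rotation":[0,0,0]}]'
```

```text
time: 40.42
tool_pos: [0.6132, 0.0739, 0.1825]
tcp_rot: [0.139, 1.568, -0.14]
wrist_force: [0.5, -0.9, -4.2]
width: 0.257
time: 40.83
tool_pos: [0.6145, 0.0739, 0.1806]
tcp_rot: [0.14, 1.565, -0.139]
wrist_force: [0.1, 0.2, -4.0]
width: 0.258
```

```bash
python3 -m creep '[{"grip":1.5,"dp":[0.1,0,0],"rotation":[0,0,0]},{"grip":1.5,"dp":[0.2,0,0],"rotation":[0,0,0]},{"grip":1.5,"dp":[0.3,0,0],"rotation":[0,0,0]},{"grip":1.5,"dp":[0.35,0,0],"rotation":[0,0,0]},{"grip":1.5,"dp":[0.35,0,0],"rotation":[0,0,0]}]'
```

```text
time: 41.25
tool_pos: [0.6145, 0.0739, 0.1772]
tcp_rot: [0.14, 1.565, -0.139]
wrist_force: [-0.4, -0.4, -2.6]
width: 0.26
```

```bash
python3 -m creep '[{"grip":4,"dp":[0,0,0],"rotation":[0,0,0]},{"grip":4,"dp":[0,0,0],"rotation":[0,0,0]},{"grip":4,"dp":[0,0,0],"rotation":[0,0,0]},{"grip":4,"dp":[-1.5,0,0],"rotation":[0,0,0]},{"grip":4,"dp":[-4,0,0],"rotation":[0,0,0]}]' 40
python3 -m creep '[{"grip":5,"dp":[-4,0,0],"rotation":[0,0,0]},{"grip":5,"dp":[-8,0,1],"rotation":[0,0,0]},{"grip":5,"dp":[-12,0,-2],"rotation":[0,0,0]},{"grip":5,"dp":[-16,0,-5],"rotation":[0,0,0]},{"grip":5,"dp":[-17,0,-9],"rotation":[0,0,0]}]'
python3 -m creep '[{"grip":5,"dp":[0,-1,-2],"rotation":[0,0,0]},{"grip":5,"dp":[0,-2,-4],"rotation":[0,0,0]},{"grip":5,"dp":[0,-2,-4],"rotation":[0,0,0]},{"grip":5,"dp":[0,-2,-4],"rotation":[0,0,0]},{"grip":5,"dp":[0,-2,-4],"rotation":[0,0,0]}]'
python3 - <<'E'
from h import *
bars('w22',.15,.185,(.4,.75,-.15,.2))
p,d,c=load('pics/w22.npz'); X=cloud(d,c); h=cv2.cvtColor(p,cv2.COLOR_RGB2HSV);x,y,z=X[...,0],X[...,1],X[...,2]
g=(h[...,0]>22)&(h[...,0]<33)&(h[...,1]>120)&(abs(y+.19)<.08)&(abs(x-.565)<.08)&(z>.12)
q=X[g]; print(len(q)); 
if len(q)>10: print(cv2.minAreaRect(q[:,:2].astype(np.float32)*1000),np.median(q[:,2]))
snap('scene','sc22');snap('side','s22');go(.6,0,.4,79.7)
E
```

```text
time: 41.67
tool_pos: [0.6122, 0.0737, 0.2141]
tcp_rot: [0.139, 1.572, -0.14]
wrist_force: [-0.0, 0.2, -0.5]
width: 0.471
time: 42.08
tool_pos: [0.5398, 0.0875, 0.3863]
tcp_rot: [0.141, 1.558, -0.139]
wrist_force: [0.5, 1.0, 0.1]
width: 0.582
time: 42.5
tool_pos: [0.4952, 0.0751, 0.3815]
tcp_rot: [0.14, 1.564, -0.139]
wrist_force: [-0.4, 0.5, -0.8]
width: 0.585
bar px [138 179  31 105] [565.5 -80.6] [ 25.9 162.4] 79.41 z 0.1693
bar px [178 179  24  66] [541.2 -22.4] [25.2 94.6] 79.6 z 0.1696
bar px [220 180  21 125] [603.6  21.1] [ 25.  199.1] 79.86 z 0.1692
bar px [268 192  21 122] [632.9  86.1] [ 25.  198.5] 82.99 z 0.1691
560
((564.2928466796875, -189.79066467285156), (18.094337463378906, 89.8888931274414), 16.19507598876953) 0.12508551525888179
t 42.65 at [0.4954 0.0751 0.3806] yyaw 79.82 tilt 0.01 q1 0.1 q6 -1.29
  dp [-1.94 -5.54 11.62] rot [ 0.002  0.    -0.   ] turns 0.1
  dp [-1.94 -5.54 11.62] rot [-3.139  0.     0.   ] turns 179.9
```

View pics/w22.png

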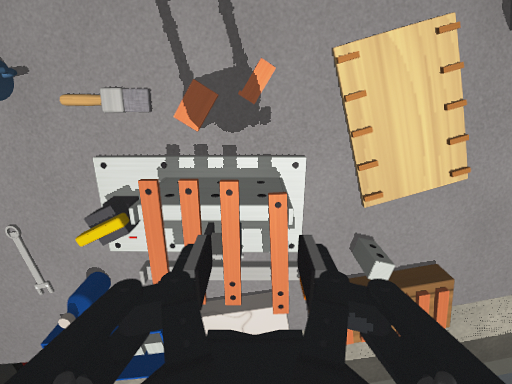

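View pics/sc22.png

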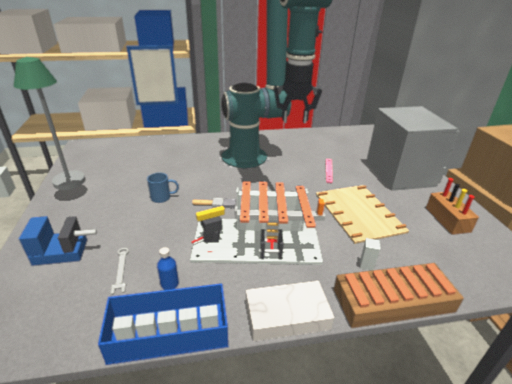

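View pics/s22.png

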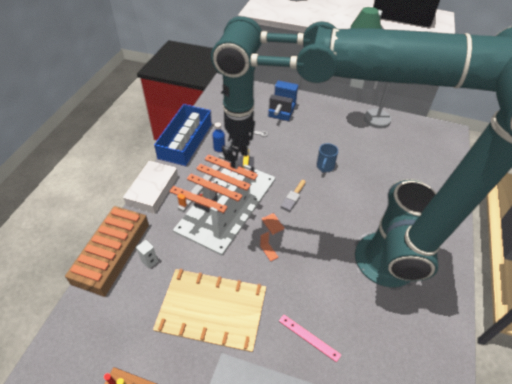

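All four bars are across the rests. The last one, at (278,250), now reads (633,86) and was put down at (613,75), so it was knocked about 2 cm after release. I'll back off for a clear view to check every bar's jig coordinates and flatness.

```bash
python3 -m creep '[{"grip":8.5,"dp":[0,-1,-3],"rotation":[0,0,0]},{"grip":8.5,"dp":[-1,-2.5,-6],"rotation":[0,0,0]},{"grip":8.5,"dp":[-2,-4,-9],"rotation":[0,0,0]},{"grip":8.5,"dp":[-3,-5,-10],"rotation":[0,0,0]},{"grip":8.5,"dp":[-3,-5,-10],"rotation":[0,0,0]}]'
python3 -m creep '[{"grip":8.5,"dp":[0,0,0],"rotation":[0,0,0]},{"grip":8.5,"dp":[0,0,0],"rotation":[0,0,0]}]'
cat >> h.py <<'E'
def chk(f):
    p,d,c=snap('wrist',f); X=cloud(d,c); h=cv2.cvtColor(p,cv2.COLOR_RGB2HSV); x,y,z=X[...,0],X[...,1],X[...,2]
    m=(h[...,0]>3)&(h[...,0]<13)&(h[...,1]>100)&(z>.16)&(z<.185)&(x>.4)&(x<.76)&(y>-.16)&(y<.2)
    n,L,st,_=cv2.connectedComponentsWithStats(m.astype(np.uint8)); O=np.array([599.5,-4.65]); a=np.radians(-10.3); e1=np.array([np.cos(a),np.sin(a)]); e2=np.array([-e1[1],e1[0]])
    for i in range(1,n):
        if st[i,4]<150: continue
        q=X[L==i]; r=cv2.minAreaRect(q[:,:2].astype(np.float32)*1000); v=np.array(r[0])-O
        A=np.c_[q[:,:2]-q[:,:2].mean(0),np.ones(len(q))]; s=np.linalg.lstsq(A,q[:,2],rcond=None)[0]
        ang=r[2]-90 if r[1][1]>r[1][0] and r[2]>45 else r[2]
        print('jig xy',(v@e1).round(1),(v@e2).round(1),'size',np.round(r[1],1),'ang',round(r[2],1),'tilt',s[:2].round(3),'z',s[2].round(4))
E
python3 -c "
from h import *
chk('w23'); go(.6,0,.4,79.7)"
```

```text
time: 43.07
tool_pos: [0.3868, 0.0427, 0.4135]
tcp_rot: [0.14, 1.561, -0.14]
wrist_force: [0.1, 0.1, 0.2]
width: 0.991
time: 43.23
tool_pos: [0.3883, 0.0437, 0.4104]
tcp_rot: [0.14, 1.566, -0.139]
wrist_force: [0.3, 0.5, 0.2]
width: 0.993
jig xy -1.3 -81.2 size [ 25.6 198.9] ang 79.6 tilt [-0.009 -0.035] z 0.169
jig xy -9.7 -28.2 size [ 25.  184.2] ang 79.4 tilt [-0.003 -0.006] z 0.1691
jig xy -6.5 26.2 size [ 24.7 187.2] ang 80.0 tilt [0.    0.012] z 0.1691
jig xy 8.9 94.5 size [ 25.5 183.4] ang 82.8 tilt [0.007 0.048] z 0.1687
t 43.28 at [0.3882 0.0437 0.41  ] yyaw 79.83 tilt 0.04 q1 0.05 q6 -1.35
  dp [ 0.99 -0.56 21.62] rot [ 0.002 -0.001 -0.   ] turns 0.1
  dp [ 0.99 -0.56 21.62] rot [-3.139e+00  0.000e+00 -1.000e-03] turns 179.9
```

View pics/w23.png

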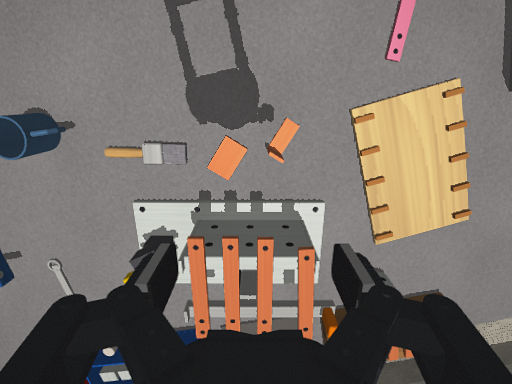

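All four bars lie flat at z≈0.169 with safe margins in y and yaw. The displaced last bar is at jig x ≈ +16 and y ≈ +95, inside the 30 and 105 mm limits, so I'm leaving it rather than risking a regrasp. The handle is seated, the rest is level, the bystanders match the first picture, and the robot is clear. Handing in.

```bash
python3 -c "
from workcell import bot
print(bot.finish_job())"
```

```text
the job is handed in; nothing more can be done
None
```

The job is done and handed in. The rest hangs in the top notch, the T-handle is seated with the lock turned to its end, and all four copper bars lie across the two rests.

- **Rest:** its top read 0.159 m after release, level with the fixed rest. I did not measure it again after the bars were on, but all four bars read level at z≈0.169.
- **Handle and lock:** at the last check the grip top read 0.125 m against 0.126 expected when seated, centred within about 2 mm of the spindle. The red pointer had swung about 0.9 rad, putting the lock at or near its end stop by a coarse reading.
- **Bars 1–3:** they lie at jig y of about -81, -28 and +26 mm, within a few mm of x = 0 and within 1° of square. The x readings for the second and third came from views partly hidden by the gripper.
- **Last bar:** it was set down near x = 0, y = +81 mm but was then found at about x = +16, y = +95 mm and 3° off square. The most likely cause is the announced knock. It is flat and inside the limits, so I left it there, but its overhang is uneven by about 16 mm.
- **Bystanders:** all look unmoved compared with the first picture, including the pink look-alike and the rack of bars, which I never touched. I checked this by eye only.

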